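Prop open the shoe-care box and put the polish tin away

ROBOT

A 6-joint arm with a two-finger parallel gripper is mounted at the origin on the work surface. World frame = base frame: x ahead of the robot, y to its left, z up, the work surface at z = 0. Lengths are in m, angles in rad, forces in N, time in s.
With the tool pointing down it reaches from about 0.35 to 0.775 m from the base axis. Payload 5.5 kg.
Tool frame: the origin (TCP) lies on the centre line of the jaws, within the pads' length; the fingertips stand 11 mm ahead of it and the grasp point (between the pads) lies 8 mm behind it (env.nose_length is the distance from the TCP to the fingertips, in m); x points along the fingers, z is the direction in which the jaws open and shut, and the axes are right-handed (so a half turn about x gives the same grasp; the last joint's range is limited). The gripper opens to 85 mm and grips with 20 to 120 N. Pads are 22 mm wide; open, the fingers measure 114 mm over their backs; the gripper's body (76 mm by 85 mm) begins 54 mm behind the grasp point. The pads swing forward as they close: fully open they stand 13 mm farther back than shut.
Start: joints at [-1.241, 0.313, 0.046, 1.304, 0, 1.431], TCP at [0.26, -0.513, 0.242] pointing down, gripper open.
Joint ranges: [-2.76, 2.76], [-0.86, 1.69], [-1.03, 1.26], [-2.2, 2.34], [-1.47, 1.5], [-3.14, 3.14]. Speed limits (rad/s): [2.57, 2.57, 3.14, 3.14, 3.14, 3.14].

INTERFACE

Orientations are given as a unit quaternion [w, x, y, z].
In Python, from workcell import env gives the robot as it stands. The module is installed in compiled form; this text tells all that it offers.
- The arm moves only by the tool step_arm, never from a script. Its argument "moves" is a list that holds one entry, the list of rows, each a list of 7 numbers: the turn, a rotation vector about the tool's x, y, z in rad, then the shift along the tool's x, y, z in m, then the opening, from 0 (shut) to 1 (fully open). In form: [[[rx, ry, rz, tx, ty, tz, grip], ...]]. A call has 1 to 12 rows; each row is the pose to reach, as a shift and turn from the pose measured when the call began, along the tool's axes at that moment; what a row does not reach only later rows make up. A row lasts 1/10 s, in which the tool goes at most 50 mm and 8.59 degrees, less where a joint would pass 70% of its speed; a pose out of reach is approached as far as the arm can. A call with a gripper value outside its range is refused whole. The fingers move at their own pace and stop on an object; "force" is the grip in N (left out, the last holds). Time passes only in rows, so rows that repeat a pose let the fingers close. It gives the time, the measured TCP pose, the force and the opening at its end, in the units of the state.
- env.get_state(): the state, without advancing time (a new reading comes with each control period).
- env.read_camera(name): name is "scene" or "top"; returns (picture, depth): 384x512x3 uint8, red, green, blue; 384x512 float32, m along the optical axis (not along the pixel's ray), 0 where there is no reading.
- env.get_calibration(name): a dict with "mtx" (3x3 intrinsics, pixels), "camera_from_world" (4x4, takes a point from world to camera coordinates). Camera axes: x right, y down, z forward; pixel columns grow to the right and rows downward; lengths in m; the calibration is good to about 2 mm. A picture is of the moment at which its call begins. get_calibration takes no time and is no camera call.
- env.hand_in(): hands the job in, once; it reports no verdict.
Trained networks look in the newest picture that a camera, given by its name, has taken for a name from the list of things; names that differ only in an ending like _2 or _b are one class to them, and where a whole thing is asked for, a point or a joint stands for the part that bears it (a point fixed in the world has none). Each returns a list of dicts, best first, with "confidence" (0 to 1); they miss things now and then, are a little off and sometimes report something else, mostly with a low value. They report only what shows in the picture. A call takes as long as a camera call.
- env.boxes_of(camera, thing): "uv" ([column, row] in pixels, amid what is visible of it).
- env.silhouettes(camera, thing): "mask" (384x512 bool, what is visible of it) and "uv" ([column, row] in pixels, amid what is visible of it).
The state is a dict: "clock": time; "joint_pos": joint angles; "qvel": joint speeds; "tau": joint torques, N m; "tcp_pos": TCP position; "orientation": TCP orientation; "wrist_force": force on the tool from outside, world axes, zero at the start; "ft_torque": the same for the moment, N m; "finger_gap": finger opening in m.
Only numpy, scipy, OpenCV 4.12 (cv2) and the standard library are available. Lean on these libraries where they do the work, as an engineer would, in place of code of your own. Each camera call takes 0.05 s, during which the arm holds its last target.

TASK

Push the spring lid of the grey shoe-care box up by its yellow tongue until it tips over its balance point and stays open by itself; feel for that point and stop there, because forcing the lid against its stop breaks the hinge. Then put the brass-lidded polish tin flat on the floor of the box, setting it down rather than dropping it, and leave the lid open and everything else where it is.

Things in the scene. Friction and masses are not known exactly. Their poses are not given: they have to be found in the camera images.
- caddy: The shoe-care box: grey plastic, open-topped, screwed down. Outside 140 (x) by 220 (y) by 80 mm high, walls and floor 5 mm thick, empty inside; black spring housing 66 by 60 by 72 mm behind. Origin: centre of its underside; x points from the front wall (tongue side, facing the robot) to the hinge side, z up. The lid hinge is a line along y at x = +70 mm, z = 80 mm, on top of the far wall.
- lid_lip (a point): Middle of the front edge, underside, of the yellow tongue (70 mm wide, 6 thick) on the blue lid (140 by 220 by 6 mm plate). The tongue sticks out 30 mm past the box's front wall; this point is 170 mm from the hinge line. Shut, its underside is 81 mm above the bench, free space below. z is square to the lid (up when shut), y along the hinge; the angle of z from vertical is the opening angle.
- lid_hinge (a point): Middle of the hinge line, on the box. A spring pulls the lid shut: lifting by the tongue takes 4 to 8 N, fading to nothing at the balance point; let go before that, it snaps shut. The balance point lies anywhere from 75 to 101 degrees open, hidden, new each time. Past it the lid opens itself to a hard stop 5 to 8 degrees on and stays. Over 20 N on lid or box, jerks included, breaks the hinge: push slowly.
- tin_center (a point): Centre (half-way up) of the polish tin to put away: a round tin 54 mm in diameter and 24 mm high, black with a brass-coloured lid, about 90 g, z up. It stands on the bench left of the box, in one of three places shared with the two dark tins.
- tin_b: Bystander: tin of the same size, black with a dark grey lid. Origin under its centre.
- tin_c: Bystander: another tin of the same size, black with a dark grey lid. Origin under its centre.
- jar: Bystander: cream jar with black cap, 50 mm diameter, 55 mm high. Origin under its centre.
- brush: Bystander: bone-backed shoe brush lying bristles down, 150 by 40 by 34 mm, long axis x. Origin under its centre.
- dauber: Bystander: green plastic dauber, 143 mm long, 18 mm high, lying flat on the bench. Origin at its underside.
- shoehorn: Bystander: chrome shoehorn 165 mm long, flat on the bench. Origin at its underside.

How it is judged:
On the way, in this order (a step that is already met when the one before it is completed fails the run):
1. the lid stands open by itself, untouched (angle between lid_lip's own z axis and vertical above 1.36 rad and contact force between each of the fingers, the arm and caddy below 0.2 N), for 0.4 s.
2. the tin is set flat on the box's floor while still held (x of tin_center in the frame of caddy between -0.046 and 0.046 m and y of tin_center in the frame of caddy between -0.086 and 0.086 m and z of tin_center in the frame of caddy below 0.023 m and angle between tin_center's own z axis and vertical below 0.17 rad and contact force between the fingers and tin above 0.3 N), for 0.05 s.
At the end, for the whole second after the job is handed in: The lid stands open by itself (more than 78 degrees, untouched), and the brass-lidded tin lies flat (within 10 degrees) on the box's floor inside its walls (its centre within 6 mm of resting height), released and at rest (all of step 1 and x of tin_center in the frame of caddy between -0.046 and 0.046 m and y of tin_center in the frame of caddy between -0.086 and 0.086 m and z of tin_center in the frame of caddy below 0.023 m and angle between tin_center's own z axis and vertical below 0.17 rad and contact force between the fingers and tin below 0.1 N and linear speed of tin below 0.03 m/s).
It fails at once if the robot pressed the lid or box with more than 20 N (contact force between any of the fingers, the arm and caddy above 20 N).
It fails at once if a bystander was moved more than 30 mm (distance of any of tin_b, tin_c, jar, brush, dauber, shoehorn from where it was at the start of the episode above 0.03 m).
It also fails if it takes over 72 s, if anything falls off the work surface, if the arm or the gripper's body presses on something with over 40 N, if the wrist force passes 120 N, or if a joint passes its speed limit or range.

## Working session

There is one attempt and no reset: what is moved stays moved. The work goes in short steps, Python scripts to look and compute and a tool call to move; the robot and the scene stay as the last step left them, time stands still between calls to the robot, and variables do not carry over. Pictures are saved under pics/ and viewed, and the job is handed in when it is done.

Besides the shell and the picture viewer there is one more tool, called after "Call:" in YAML: its name, and indented under it one key for each argument. step_arm: Moves the arm, as the interface text tells. Its arguments: {"type":"object","properties":{"moves":{"type":"array","items":{"type":"array","items":{"type":"array","items":{"type":"number"}}}},"force":{"type":"number"}},"required":["moves"]}

```bash
mkdir -p pics; cat > h.py <<'E'
import numpy as np, cv2
from workcell import env
from scipy.spatial.transform import Rotation as R
def shot(n,f):
    p,d=env.read_camera(n); cv2.imwrite('pics/'+f,p[:,:,::-1]); return p,d
def cloud(n,d):
    c=env.get_calibration(n);K=c['mtx'];T=np.linalg.inv(c['camera_from_world'])
    v,u=np.mgrid[:384,:512]
    P=np.stack([(u-K[0,2])/K[0,0]*d,(v-K[1,2])/K[1,1]*d,d],-1)
    return P@T[:3,:3].T+T[:3,3]
def st():
    s=env.get_state();q=s['orientation']
    print('t',s['clock'],'tcp',np.round(s['tcp_pos'],4),'F',np.round(s['wrist_force'],2),'gap',s['finger_gap'],'q',np.round(s['joint_pos'],3))
    r=R.from_quat([q[1],q[2],q[3],q[0]]).as_matrix();print(np.round(r,3));return s,r
E
python3 - <<'E'
from h import *
st()
for n in ['top','scene']:
    p,d=shot(n,n+'0.png');W=cloud(n,d)
    np.save(n+'0.npy',W)
    for t in ['caddy','lid_lip','tin_center','tin_b','jar','brush','dauber','shoehorn']:
        for o in env.silhouettes(n,t)[:3]:
            m=o['mask']&(d>0)
            if m.sum()<5: continue
            w=W[m];print(n,t,round(o['confidence'],2),np.round(o['uv']),np.round(np.median(w,0),3),'min',np.round(np.percentile(w,2,0),3),'max',np.round(np.percentile(w,98,0),3))
E
```

```text
t 0.0 tcp [ 0.2601 -0.5122  0.2414] F [ 0.14  0.19 -0.9 ] gap 0.08546145037024644 q [-1.241  0.314  0.045  1.304 -0.     1.431]
[[-0.001  0.892  0.453]
 [ 0.002  0.453 -0.892]
 [-1.     0.    -0.002]]
top caddy 0.8 [293. 170.] [ 0.634 -0.098  0.087] min [ 0.541 -0.199  0.034] max [0.755 0.013 0.092]
top lid_lip 0.69 [294. 173.] [ 0.625 -0.09   0.087] min [ 0.541 -0.202  0.081] max [0.709 0.012 0.092]
top tin_center 0.78 [203. 227.] [0.459 0.195 0.024] min [ 0.434  0.17  -0.001] max [0.482 0.221 0.028]
top tin_b 0.7 [162. 222.] [0.468 0.322 0.024] min [0.443 0.298 0.006] max [0.491 0.348 0.029]
top tin_b 0.67 [187. 180.] [0.602 0.243 0.024] min [0.576 0.22  0.   ] max [0.625 0.269 0.029]
top jar 0.62 [200. 147.] [0.715 0.195 0.054] min [0.697 0.176 0.01 ] max [0.74  0.217 0.061]
top brush 0.62 [372. 243.] [ 0.411 -0.353  0.034] min [ 0.344 -0.384  0.001] max [ 0.482 -0.33   0.039]
top dauber 0.75 [291. 174.] [ 0.625 -0.09   0.087] min [ 0.541 -0.199  0.081] max [0.707 0.009 0.092]
top dauber 0.67 [146. 181.] [0.617 0.38  0.015] min [ 0.544  0.368 -0.001] max [0.676 0.399 0.022]
top sh
[... 519 characters left out ...]
 tin_center 0.55 [337. 206.] [0.606 0.238 0.023] min [0.577 0.216 0.001] max [0.627 0.265 0.029]
scene tin_b 0.7 [338. 207.] [0.607 0.238 0.023] min [ 0.578  0.216 -0.   ] max [0.627 0.264 0.029]
scene tin_b 0.64 [345. 171.] [0.473 0.317 0.023] min [0.443 0.296 0.   ] max [0.494 0.343 0.029]
scene jar 0.56 [339. 240.] [0.731 0.19  0.05 ] min [0.705 0.173 0.01 ] max [0.745 0.214 0.06 ]
scene brush 0.83 [130. 197.] [ 0.428 -0.357  0.034] min [ 0.349 -0.38   0.005] max [ 0.486 -0.334  0.039]
scene dauber 0.72 [384. 205.] [0.636 0.377 0.014] min [0.55  0.366 0.003] max [0.681 0.398 0.022]
scene shoehorn 0.64 [138. 257.] [ 0.631 -0.36   0.004] min [ 0.543 -0.383 -0.002] max [ 0.691 -0.343  0.009]
```

View pics/top0.png

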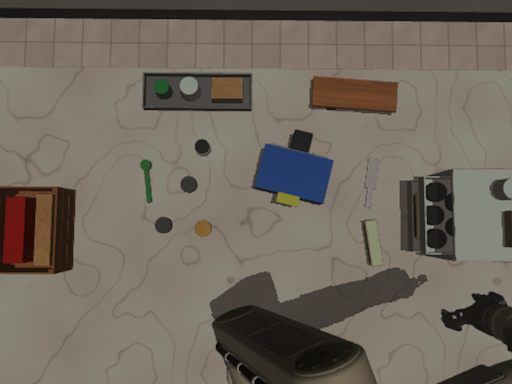

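View pics/scene0.png

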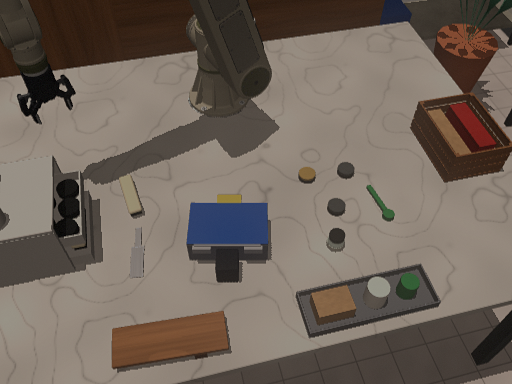

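```bash
python3 - <<'E'
from h import *
p=cv2.imread('pics/top0.png');W=np.load('top0.npy')
h=cv2.cvtColor(p,cv2.COLOR_BGR2HSV)
yel=(h[...,0]>18)&(h[...,0]<35)&(h[...,1]>120)
blue=(h[...,0]>95)&(h[...,0]<130)&(h[...,1]>100)
for n,m,reg in [('yel',yel,(W[...,2]>.06)&(W[...,1]<.1)),('blue',blue,W[...,2]>.06)]:
    w=W[m&reg];print(n,len(w),np.round(np.percentile(w,[1,50,99],axis=0),4))
    r=cv2.minAreaRect((w[:,:2]*1000).astype(np.float32));print(r)
E
```

```text
yel 281 [[ 0.2754 -0.1082  0.0816]
 [ 0.544  -0.0672  0.0877]
 [ 0.5659 -0.0314  0.7607]]
((421.6443786621094, -32.240509033203125), (128.80093383789062, 292.9034729003906), 84.55963134765625)
blue 3085 [[ 0.5445 -0.2053  0.0805]
 [ 0.6282 -0.0958  0.0872]
 [ 0.7096  0.0187  0.0932]]
((574.240234375, -82.243896484375), (218.83273315429688, 250.80068969726562), 76.64620971679688)
```

```bash
python3 - <<'E'
from h import *
for cam in ['top','scene']:
    p=cv2.imread(f'pics/{cam}0.png');W=np.load(cam+'0.npy')
    h=cv2.cvtColor(p,cv2.COLOR_BGR2HSV)
    yel=(h[...,0]>18)&(h[...,0]<35)&(h[...,1]>120)
    blue=(h[...,0]>95)&(h[...,0]<130)&(h[...,1]>100)
    reg=(W[...,2]>.08)&(W[...,2]<.1)&(W[...,0]>.5)&(W[...,0]<.75)&(W[...,1]>-.25)&(W[...,1]<.05)
    for n,m in [('yel',yel),('blue',blue)]:
        w=W[m&reg]
        print(cam,n,len(w),w.mean(0).round(4),cv2.minAreaRect((w[:,:2]*1000).astype(np.float32)))
    for t in ['brass']:
        m=(h[...,0]>8)&(h[...,0]<30)&(h[...,1]>90)&(W[...,2]>.015)&(W[...,2]<.035)&(abs(W[...,0]-.46)<.05)&(abs(W[...,1]-.195)<.05)
        w=W[m];print(t,len(w),w.mean(0),cv2.minEnclosingCircle((w[:,:2]*1000).astype(np.float32)))
E
```

```text
top yel 214 [ 0.5476 -0.0743  0.0868] ((547.7564697265625, -74.21318054199219), (68.36441802978516, 29.36078453063965), 76.0028305053711)
top blue 3044 [ 0.6289 -0.0951  0.0872] ((629.2324829101562, -95.38114929199219), (218.2230224609375, 138.3005828857422), 76.26058959960938)
brass 205 [0.4573396  0.19451364 0.02413896] ((457.4570007324219, 195.24119567871094), 26.273571014404297)
scene yel 191 [ 0.5484 -0.0771  0.0865] ((547.649169921875, -77.29969787597656), (66.8835678100586, 32.59328842163086), 76.79501342773438)
scene blue 3206 [ 0.6327 -0.0973  0.0869] ((629.5965576171875, -96.72834777832031), (218.94659423828125, 141.85452270507812), 76.02323913574219)
brass 182 [0.4592854  0.19211484 0.02347068] ((457.45367431640625, 191.1588134765625), 28.28373146057129)
```

```bash
cat >> h.py <<'E'
yaw=np.deg2rad(-13.9);ex=np.array([np.cos(yaw),np.sin(yaw),0]);ey=np.array([-np.sin(yaw),np.cos(yaw),0]);Z=np.array([0,0,1.])
C=np.array([.6293,-.096,0])
def pose(lx,ly,z,pitch):  # TCP in caddy frame, pitch deg below horizontal
    p=np.deg2rad(pitch);x=np.cos(p)*ex-np.sin(p)*Z;zz=-ey;y=np.cross(zz,x)
    return C+lx*ex+ly*ey+z*Z,np.stack([x,y,zz],1)
def rel(P,M):
    s,r=st()
    t=r.T@(P-s['tcp_pos']);w=R.from_matrix(r.T@M).as_rotvec()
    print('REL',np.round(w,3).tolist(),np.round(t,4).tolist(),'deg',np.rad2deg(np.linalg.norm(w)).round(1))
E
python3 - <<'E'
from h import *
rel(*pose(-.17,0,.2,30))
E
```

```text
t 0.9 tcp [ 0.2603 -0.5128  0.2423] F [-0.2   0.07  0.43] gap 0.0851123243728478 q [-1.241  0.313  0.046  1.304 -0.     1.431]
[[ 0.     0.892  0.453]
 [-0.     0.453 -0.892]
 [-1.    -0.     0.   ]]
REL [0.645, -0.372, 1.001] [0.0423, 0.389, -0.3157] deg 71.5
```

Call:
step_arm:
  moves:
    - [[0.645,-0.372,1.0,0.0423,0.389,-0.3157,0],[0.645,-0.372,1.0,0.0423,0.389,-0.3157,0],[0.645,-0.372,1.0,0.0423,0.389,-0.3157,0],[0.645,-0.372,1.0,0.0423,0.389,-0.3157,0],[0.645,-0.372,1.0,0.0423,0.389,-0.3157,0],[0.645,-0.372,1.0,0.0423,0.389,-0.3157,0],[0.645,-0.372,1.0,0.0423,0.389,-0.3157,0],[0.645,-0.372,1.0,0.0423,0.389,-0.3157,0],[0.645,-0.372,1.0,0.0423,0.389,-0.3157,0],[0.645,-0.372,1.0,0.0423,0.389,-0.3157,0],[0.645,-0.372,1.0,0.0423,0.389,-0.3157,0],[0.645,-0.372,1.0,0.0423,0.389,-0.3157,0]]

```text
clock: 2.1
tcp_pos: [0.4923, -0.0837, 0.2989]
orientation: [0.649, 0.697, 0.118, -0.28]
wrist_force: [0.1, 0.1, 0.7]
finger_gap: -0.0001
```

```bash
python3 - <<'E'
from h import *
rel(*pose(-.17,0,.2,30))
E
```

```text
t 2.1 tcp [ 0.4923 -0.0837  0.2989] F [0.08 0.11 0.68] gap -0.00010588750682965713 q [-0.417 -0.52  -1.026  0.075  0.15   3.044]
[[ 0.816  0.528 -0.237]
 [-0.199 -0.129 -0.972]
 [-0.543  0.84  -0.   ]]
REL [0.002, -0.003, 0.051] [0.0252, -0.1015, -0.0211] deg 2.9
```

```bash
python3 - <<'E'
from h import *
rel(*pose(-.14,0,.17,42))
E
```

```text
t 2.1 tcp [ 0.4923 -0.0837  0.2989] F [0.08 0.11 0.68] gap -0.00010588750682965713 q [-0.417 -0.52  -1.026  0.075  0.15   3.044]
[[ 0.816  0.528 -0.237]
 [-0.199 -0.129 -0.972]
 [-0.543  0.84  -0.   ]]
REL [0.002, -0.003, -0.159] [0.0667, -0.1104, -0.0209] deg 9.1
```

Call:
step_arm:
  moves:
    - [[0,0,-0.16,0.0667,-0.1104,-0.0209,0],[0,0,-0.16,0.0667,-0.1104,-0.0209,0],[0,0,-0.16,0.0667,-0.1104,-0.0209,0],[0,0,-0.16,0.0667,-0.1104,-0.0209,0],[0,0,-0.16,0.0667,-0.1104,-0.0209,0]]

```text
clock: 2.6
tcp_pos: [0.5111, -0.0633, 0.1925]
orientation: [0.619, 0.682, 0.185, -0.342]
wrist_force: [-0.5, -0.7, 1.4]
finger_gap: -0.0002
```

```bash
python3 - <<'E'
from h import *
rel(*pose(-.14,0,.17,42))
E
```

```text
t 2.6 tcp [ 0.5111 -0.0633  0.1925] F [-0.53 -0.69  1.42] gap -0.00024907275606649313 q [-0.306 -0.267 -1.027  0.011  0.047  3.095]
[[ 0.697  0.676 -0.237]
 [-0.171 -0.164 -0.971]
 [-0.696  0.718  0.001]]
REL [0.003, -0.001, 0.036] [0.0031, -0.0283, 0.0033] deg 2.1
```

```bash
cat > fk.py <<'E'
import numpy as np
from scipy.optimize import least_squares
S=[([-1.241,.313,.046,1.304,0,],[.2602,-.5128,.2422]),([-.417,-.52,-1.026,.075,.15],[.4923,-.0837,.2989]),([-.306,-.267,-1.027,.011,.047],[.5111,-.0633,.1925])]
def fk(p,q):
    h,L2,L3,b,Lt,d=p
    q1,q2,q3,q4,q5=q[:5]
    u=q2-q3
    x=L2*np.sin(q2)+L3*np.cos(u+b)+Lt*np.cos(u+q4)*np.cos(q5)
    z=h+L2*np.cos(q2)-L3*np.sin(u+b)-Lt*np.sin(u+q4)*np.cos(q5)
    y=d+Lt*np.sin(q5)
    return np.array([x*np.cos(q1)-y*np.sin(q1),x*np.sin(q1)+y*np.cos(q1),z])
def res(p): return np.concatenate([fk(p,q)-np.array(t) for q,t in S])
best=min((least_squares(res,np.random.default_rng(i).uniform([.1,.2,.2,-.5,.1,0],[.4,.5,.5,.5,.4,.1])) for i in range(20)),key=lambda r:r.cost)
p=best.x
if __name__=='__main__':
    print(p,best.cost,res(p).round(3))
    # min reach at q3=-1.03 for given z,pitch
    for z in [.06,.1,.15,.2]:
        for pit in [20,30,40,45,50,60]:
            L=[]
            for q3 in np.linspace(-1.03,1.26,40):
                for q2 in np.linspace(-.86,1.69,400):
                    f=fk(p,[0,q2,q3,np.deg2rad(pit)-q2+q3,0])
                    if abs(f[2]-z)<.003: L.append(np.hypot(f[0],f[1]))
            print(z,pit,np.round([min(L),max(L)],3) if L else None)
E
python3 fk.py
```

```text
[ 0.2356079   0.50558376  0.41644684 -0.14070797  0.41885278  0.07143559] 0.00011168926840684622 [-0.008 -0.002  0.003  0.004  0.01  -0.001 -0.001 -0.002 -0.003]
0.06 20 [0.715 1.314]
0.06 30 [0.684 1.283]
0.06 40 [0.63  1.237]
0.06 45 [0.595 1.209]
0.06 50 [0.558 1.179]
0.06 60 [0.472 1.111]
0.1 20 [0.716 1.314]
0.1 30 [0.677 1.281]
0.1 40 [0.614 1.232]
0.1 45 [0.576 1.203]
0.1 50 [0.532 1.172]
0.1 60 [0.437 1.102]
0.15 20 [0.711 1.313]
0.15 30 [0.66  1.275]
0.15 40 [0.585 1.223]
0.15 45 [0.539 1.192]
0.15 50 [0.488 1.16 ]
0.15 60 [0.371 1.087]
0.2 20 [0.697 1.308]
0.2 30 [0.633 1.267]
0.2 40 [0.54  1.211]
0.2 45 [0.482 1.179]
0.2 50 [0.414 1.145]
0.2 60 [0.315 1.07 ]
```

```bash
cat > ik.py <<'E'
from h import *
from fk import fk,p
lo=np.array([-2.76,-.86,-1.03,-2.2,-1.47,-3.14]);hi=np.array([2.76,1.69,1.26,2.34,1.5,3.14])
def rot(q):
    pit=q[1]-q[2]+q[3]
    return (R.from_euler('z',q[0])*R.from_euler('y',pit)*R.from_euler('z',q[4])*R.from_euler('x',q[5]-np.pi/2)).as_matrix()
def mk(yr,e,roll):  # yr: yaw relative to ex deg, e deg below horiz, roll: 0 -> z horizontal(left side of dir)
    M=R.from_euler('z',yaw+np.deg2rad(yr))*R.from_euler('y',np.deg2rad(e))*R.from_euler('x',np.deg2rad(roll))
    return M.as_matrix()
def ik(P,M,q0):
    f=lambda q:np.concatenate([(fk(p,q)-P)*10,R.from_matrix(M.T@rot(q)).as_rotvec()])
    r=least_squares(f,np.clip(q0,lo+.01,hi-.01),bounds=(lo,hi));return r.x,np.abs(r.fun).max()
from scipy.optimize import least_squares
E
python3 - <<'E'
from ik import *
for yr in [-60,-75,-90,60,75,90]:
  for e in [10,20,30]:
   for roll in [90,0,180,-90]:
    M=mk(yr,e,roll);out=[];q=np.array([.4*-np.sign(yr),.6,0,1.4,np.sign(yr)*1.,0])
    for th in [0,30,60,90,105]:
        t=np.deg2rad(th);P=C+ex*(.07-.16*np.cos(t)-.025*np.sin(t))+Z*(.08+.16*np.sin(t)-.025*np.cos(t))
        q,er=ik(P,M,q);out.append((round(er,3),round(min((q-lo).min(),(hi-q).min()),2),np.argmin(np.minimum(q-lo,hi-q))+1))
        if th==0:qa=q
    if max(o[0] for o in out)<.05: print(yr,e,roll,out,qa.round(2))
E
```

```text
-60 10 90 [(np.float64(0.0), np.float64(0.19), np.int64(5)), (np.float64(0.0), np.float64(0.18), np.int64(5)), (np.float64(0.0), np.float64(0.14), np.int64(5)), (np.float64(0.0), np.float64(0.09), np.int64(5)), (np.float64(0.0), np.float64(0.08), np.int64(5))] [ 0.51  0.96 -0.47  1.06 -1.28 -0.64]
-60 10 0 [(np.float64(0.0), np.float64(0.19), np.int64(5)), (np.float64(0.0), np.float64(0.18), np.int64(5)), (np.float64(0.0), np.float64(0.14), np.int64(5)), (np.float64(0.0), np.float64(0.09), np.int64(5)), (np.float64(0.0), np.float64(0.08), np.int64(5))] [ 0.51  0.96 -0.47  1.06 -1.28 -2.21]
-60 10 180 [(np.float64(0.0), np.float64(0.19), np.int64(5)), (np.float64(0.0), np.float64(0.18), np.int64(5)), (np.float64(0.0), np.float64(0.14), np.int64(5)), (np.float64(0.0), np.float64(0.09), np.int64(5)), (np.float64(0.0), np.float64(0.08), np.int64(5))] [ 0.51  0.96 -0.47  1.06 -1.28  0.93]
-60 10 -90 [(np.float64(0.0), np.float64(0.19), np.int64(5)), (np.float64(0.0), np.float64(0.18), np.int64(5)), (np.float64(0.0), np.float64(0.14), np.int64(5)), (np.float64(0.0), np.float64(0.09), np.in
[... 19681 characters left out ...]
, np.int64(4)), (np.float64(0.0), np.float64(0.51), np.int64(4))] [-0.87  0.79 -0.25  1.32  0.78 -0.97]
90 30 180 [(np.float64(0.0), np.float64(0.72), np.int64(5)), (np.float64(0.0), np.float64(0.72), np.int64(5)), (np.float64(0.0), np.float64(0.69), np.int64(5)), (np.float64(0.0), np.float64(0.57), np.int64(4)), (np.float64(0.0), np.float64(0.51), np.int64(4))] [-0.87  0.79 -0.25  1.32  0.78  2.18]
90 30 -90 [(np.float64(0.0), np.float64(0.6), np.int64(6)), (np.float64(0.0), np.float64(0.61), np.int64(6)), (np.float64(0.0), np.float64(0.66), np.int64(6)), (np.float64(0.0), np.float64(0.57), np.int64(4)), (np.float64(0.0), np.float64(0.51), np.int64(4))] [-0.87  0.79 -0.25  1.32  0.78 -2.54]
```

```bash
cat >> ik.py <<'E'
def loc(lx,ly,z): return C+lx*ex+ly*ey+z*Z
E
python3 - <<'E'
from ik import *
s=env.get_state()
for roll in [180,90,0]:
    M=mk(65,20,roll)
    q=np.array([-1,.8,-.5,1.,1.,2.])
    for a in [(-.19,-.1,.18),(-.19,-.1,.045),(-.098,-.015,.045)]:
        q,er=ik(loc(*a),M,q);print(roll,a,q.round(2),round(er,3))
rel(loc(-.19,-.1,.18),mk(65,20,180))
rel(loc(-.19,-.1,.18),mk(65,20,90))
E
```

```text
180 (-0.19, -0.1, 0.18) [-1.35  0.53 -0.61  1.48  0.82  1.98] 0.0
180 (-0.19, -0.1, 0.045) [-1.35  0.8  -0.62  1.19  0.82  1.98] 0.0
180 (-0.098, -0.015, 0.045) [-1.09  0.8  -0.63  0.98  1.03  2.23] 0.0
90 (-0.19, -0.1, 0.18) [-1.35  0.53 -0.61  1.48  0.82  0.4 ] 0.0
90 (-0.19, -0.1, 0.045) [-1.35  0.8  -0.62  1.19  0.82  0.4 ] 0.0
90 (-0.098, -0.015, 0.045) [-1.09  0.8  -0.63  0.98  1.03  0.66] 0.0
0 (-0.19, -0.1, 0.18) [-1.35  0.53 -0.61  1.48  0.82 -1.17] 0.0
0 (-0.19, -0.1, 0.045) [-1.35  0.8  -0.62  1.19  0.82 -1.17] 0.0
0 (-0.098, -0.015, 0.045) [-1.09  0.8  -0.63  0.98  1.03 -0.91] 0.0
t 2.6 tcp [ 0.5111 -0.0633  0.1925] F [-0.53 -0.69  1.42] gap -0.00024907275606649313 q [-0.306 -0.267 -1.027  0.011  0.047  3.095]
[[ 0.697  0.676 -0.237]
 [-0.171 -0.164 -0.971]
 [-0.696  0.718  0.001]]
REL [0.826, 0.963, -0.424] [-0.0399, -0.0562, 0.1031] deg 76.6
t 2.6 tcp [ 0.5111 -0.0633  0.1925] F [-0.53 -0.69  1.42] gap -0.00024907275606649313 q [-0.306 -0.267 -1.027  0.011  0.047  3.095]
[[ 0.697  0.676 -0.237]
 [-0.171 -0.164 -0.971]
 [-0.696  0.718  0.001]]
REL [-0.604, 0.966, 0.375] [-0.0399, -0.0562, 0.1031] deg 68.7
```

Call:
step_arm:
  moves:
    - [[0.826,0.963,-0.424,-0.0399,-0.0562,0.1031,0],[0.826,0.963,-0.424,-0.0399,-0.0562,0.1031,0],[0.826,0.963,-0.424,-0.0399,-0.0562,0.1031,0],[0.826,0.963,-0.424,-0.0399,-0.0562,0.1031,0],[0.826,0.963,-0.424,-0.0399,-0.0562,0.1031,0],[0.826,0.963,-0.424,-0.0399,-0.0562,0.1031,0],[0.826,0.963,-0.424,-0.0399,-0.0562,0.1031,0],[0.826,0.963,-0.424,-0.0399,-0.0562,0.1031,0],[0.826,0.963,-0.424,-0.0399,-0.0562,0.1031,0],[0.826,0.963,-0.424,-0.0399,-0.0562,0.1031,0],[0.826,0.963,-0.424,-0.0399,-0.0562,0.1031,0],[0.826,0.963,-0.424,-0.0399,-0.0562,0.1031,0]]

```text
clock: 3.8
tcp_pos: [0.4207, -0.1483, 0.1796]
orientation: [0.076, 0.889, 0.424, -0.157]
wrist_force: [0.4, 0.6, 0.8]
finger_gap: 0.0003
```

```bash
python3 - <<'E'
from ik import *
rel(loc(-.19,-.1,.18),mk(65,20,180))
E
```

```text
t 3.8 tcp [ 0.4207 -0.1483  0.1796] F [0.41 0.61 0.8 ] gap 0.00028351015473993354 q [-1.147  0.54  -0.445  1.474  0.995  2.168]
[[ 0.591  0.777 -0.215]
 [ 0.73  -0.629 -0.267]
 [-0.343  0.001 -0.939]]
REL [0.001, 0.001, -0.002] [0.0006, -0.0004, -0.0006] deg 0.1
```

```bash
python3 - <<'E'
from ik import *
M=mk(65,20,180)
rel(loc(-.19,-.1,.042),M)
p0,r0=loc(-.19,-.1,.042),M
print('then in', (M.T@(loc(-.098,-.015,.042)-p0)).round(4))
shot('scene','s1.png')
E
```

```text
t 3.8 tcp [ 0.4207 -0.1483  0.1796] F [0.41 0.61 0.8 ] gap 0.00028351015473993354 q [-1.147  0.54  -0.445  1.474  0.995  2.168]
[[ 0.591  0.777 -0.215]
 [ 0.73  -0.629 -0.267]
 [-0.343  0.001 -0.939]]
REL [0.001, 0.001, -0.002] [0.0479, -0.0006, 0.129] deg 0.1
then in [ 0.1089  0.0475 -0.0396]
```

View pics/s1.png

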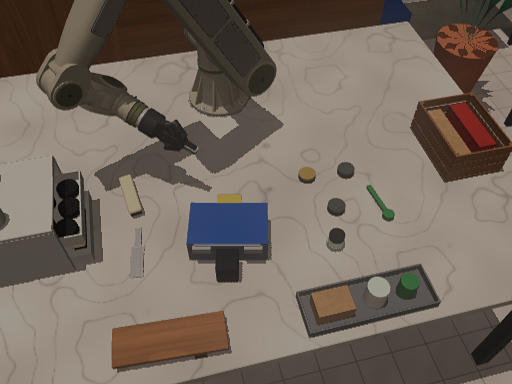

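Call:
step_arm:
  moves:
    - [[0,0,0,0.016,0,0.043,0],[0,0,0,0.032,0,0.086,0],[0,0,0,0.0479,0,0.129,0],[0,0,0,0.0479,0,0.129,0],[0,0,0,0.0479,0,0.129,0],[0,0,0,0.0479,0,0.129,0]]

```text
clock: 4.45
tcp_pos: [0.4222, -0.1488, 0.0464]
orientation: [0.08, 0.889, 0.423, -0.157]
wrist_force: [0.6, -0.4, 0.5]
finger_gap: 0.0002
```

```bash
python3 - <<'E'
from ik import *
M=mk(65,20,180)
shot('top','t2.png')
rel(loc(-.098,-.015,.042),M)
E
```

```text
t 4.5 tcp [ 0.4223 -0.1489  0.0461] F [ 0.49 -0.3  -0.22] gap 0.00025661969761342284 q [-1.145  0.763 -0.491  1.194  0.997  2.17 ]
[[ 0.592  0.778 -0.211]
 [ 0.727 -0.629 -0.276]
 [-0.347  0.01  -0.938]]
REL [0.009, 0.005, -0.004] [0.1106, 0.0453, -0.036] deg 0.6
```

View pics/t2.png

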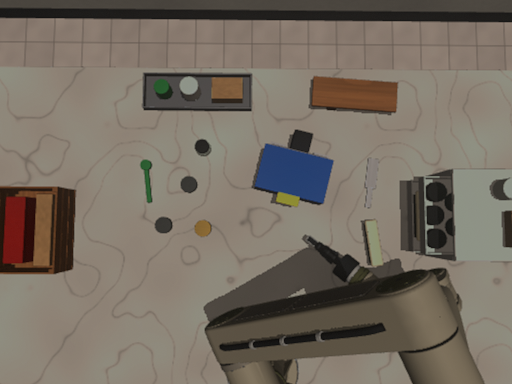

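Call:
step_arm:
  moves:
    - [[0,0,0,0.028,0.0113,-0.009,0],[0,0,0,0.055,0.0226,-0.018,0],[0,0,0,0.083,0.034,-0.027,0],[0,0,0,0.1106,0.0453,-0.036,0],[0,0,0,0.1106,0.0453,-0.036,0],[0,0,0,0.1106,0.0453,-0.036,0]]

```text
clock: 5.1
tcp_pos: [0.5309, -0.0866, 0.0441]
orientation: [0.082, 0.888, 0.424, -0.157]
wrist_force: [0.1, -1.0, -0.5]
finger_gap: -0.0001
```

```bash
python3 - <<'E'
from ik import *
M=mk(65,20,180)
shot('top','t3.png')
p=cv2.imread('pics/t3.png');cv2.imwrite('pics/t3b.png',cv2.resize(p[120:300,220:420],None,fx=3.3,fy=3.3))
rel(loc(-.098,-.015,.042),M)
E
```

```text
t 5.15 tcp [ 0.5306 -0.0872  0.0437] F [-0.04 -0.52 -0.78] gap 0.0003422873205562125 q [-0.864  0.682 -0.536  0.803  1.175  2.646]
[[ 0.592  0.778 -0.21 ]
 [ 0.727 -0.628 -0.277]
 [-0.347  0.012 -0.938]]
REL [0.011, 0.006, -0.004] [0.0007, -0.0001, 0.0015] deg 0.8
```

View pics/t3b.png

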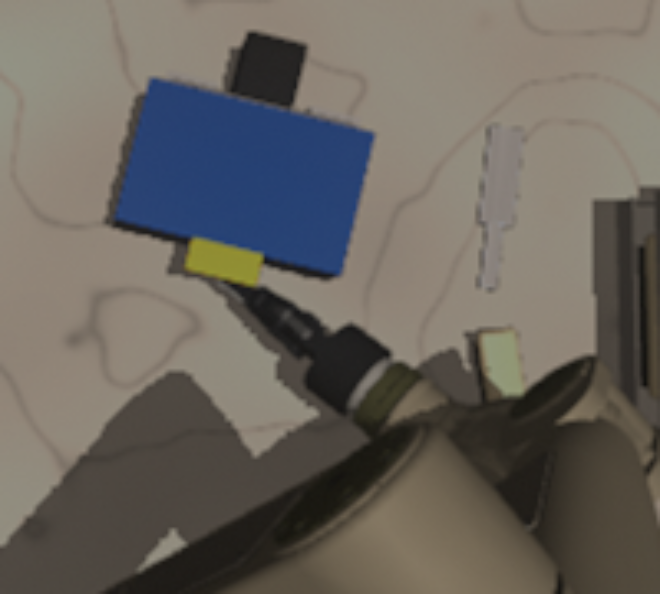

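```bash
cat > fk2.py <<'E'
import numpy as np
from scipy.optimize import least_squares
from scipy.spatial.transform import Rotation as R
S=[([-1.241,.313,.046,1.304,0,1.431],[.2602,-.5128,.2422]),([-.417,-.52,-1.026,.075,.15,3.044],[.4923,-.0837,.2989]),([-.306,-.267,-1.027,.011,.047,3.095],[.5111,-.0633,.1925]),
([-1.147,.54,-.445,1.474,.995,2.168],[.4207,-.1483,.1796]),([-1.145,.763,-.491,1.194,.997,2.17],[.4223,-.1489,.0461]),([-.864,.682,-.536,.803,1.175,2.646],[.5306,-.0872,.0437])]
def fk(p,q):
    h,L2,L3,b,L4,Lt,d,r0,d2=p
    q1,q2,q3,q4,q5=q[:5];u=q2-q3;v=u+q4
    x=r0+L2*np.sin(q2)+L3*np.cos(u+b)+L4*np.cos(v)+Lt*np.cos(v)*np.cos(q5)-d2*np.cos(v)*np.sin(q5)
    z=h+L2*np.cos(q2)-L3*np.sin(u+b)-L4*np.sin(v)-Lt*np.sin(v)*np.cos(q5)+d2*np.sin(v)*np.sin(q5)
    y=d+Lt*np.sin(q5)+d2*np.cos(q5)
    return np.array([x*np.cos(q1)-y*np.sin(q1),x*np.sin(q1)+y*np.cos(q1),z])
def res(p): return np.concatenate([fk(p,q)-np.array(t) for q,t in S]+[1e-3*(p-np.array([.2,.4,.4,0,0,.3,.07,0,0]))])
rs=[least_squares(res,np.random.default_rng(i).uniform([.1,.2,.2,-.5,0,.1,0,0,0],[.4,.5,.5,.5,.1,.4,.1,.05,.05])) for i in range(30)]
p=min(rs,key=lambda r:r.cost).x
if __name__=='__main__': print(p.round(3),res(p)[:18].round(4))
E
sed -i 's/from fk import/from fk2 import/' ik.py
python3 fk2.py; python3 - <<'E'
from ik import *
s=env.get_state();print(rot(s['joint_pos']).round(3))
for roll in [180,135,90]:
  for e in [20]:
    M=mk(65,e,roll);q=s['joint_pos'].copy()
    for th in [0,30,60,90,105]:
        t=np.deg2rad(th);P=C+ex*(.07-.165*np.cos(t)-.025*np.sin(t))+Z*(.08+.165*np.sin(t)-.025*np.cos(t))-.015*ey
        q,er=ik(P,M,q);print(roll,th,round(er,3),q.round(2))
E
```

```text
[ 0.233  0.518  0.412 -0.134  0.14   0.289  0.081  0.001 -0.001] [-0.0001 -0.0001 -0.      0.0002  0.0002  0.0002 -0.0001 -0.     -0.0001
  0.      0.0001 -0.0002 -0.0002 -0.0001  0.0001  0.0001 -0.      0.0001]
[[ 0.592  0.778 -0.21 ]
 [ 0.727 -0.628 -0.277]
 [-0.347  0.012 -0.938]]
180 0 0.0 [-0.86  0.67 -0.52  0.84  1.18  2.65]
180 30 0.0 [-0.85  0.53 -0.47  1.01  1.18  2.68]
180 60 0.0 [-0.79  0.47 -0.32  1.08  1.2   2.82]
180 90 0.0 [-0.72  0.51 -0.14  1.04  1.22  3.01]
180 105 0.0 [-0.69  0.55 -0.06  0.99  1.22  3.11]
135 0 0.0 [-0.86  0.67 -0.52  0.84  1.18  1.86]
135 30 0.0 [-0.85  0.53 -0.47  1.01  1.18  1.89]
135 60 0.0 [-0.79  0.47 -0.32  1.08  1.2   2.03]
135 90 0.0 [-0.72  0.51 -0.14  1.04  1.22  2.23]
135 105 0.0 [-0.69  0.55 -0.06  0.99  1.22  2.32]
90 0 0.0 [-0.86  0.67 -0.52  0.84  1.18  1.08]
90 30 0.0 [-0.85  0.53 -0.47  1.01  1.18  1.11]
90 60 0.0 [-0.79  0.47 -0.32  1.08  1.2   1.25]
90 90 0.0 [-0.72  0.51 -0.14  1.04  1.22  1.44]
90 105 0.0 [-0.69  0.55 -0.06  0.99  1.22  1.54]
```

```bash
cat > seq.py <<'E'
import sys
from ik import *
def off(th,M):
    t=np.deg2rad(th);n=ex*np.sin(t)+Z*np.cos(t)
    pts=[M@np.array([s,a*.011,b*.0145]) for s in (-.023,.011) for a in (-1,1) for b in (-1,1)]
    return max(n@q for q in pts)
def tgt(th,roll=165,r=.163,ly=-.015):
    M=mk(65,20,roll);t=np.deg2rad(th);o=off(th,M)
    return C+ex*(.07-r*np.cos(t)-(o)*np.sin(t))+Z*(.081+r*np.sin(t)-o*np.cos(t))+ly*ey,M
def rows(ths,**k):
    s,r=st();out=[]
    for th in ths:
        P,M=tgt(th,**k);w=R.from_matrix(r.T@M).as_rotvec();t=r.T@(P-s['tcp_pos'])
        out.append([*[round(float(a),3) for a in w],*[round(float(a),4) for a in t],0])
    print(str([out]))
def theta_est():
    # lid angle from cloud: blue/yellow points near lid
    for cam in ['top','scene']:
        p,d=env.read_camera(cam);W=cloud(cam,d);h=cv2.cvtColor(p,cv2.COLOR_RGB2HSV)
        col=((h[...,0]>95)&(h[...,0]<130)&(h[...,1]>100))|((h[...,0]>20)&(h[...,0]<35)&(h[...,1]>120))
        L=W-C;lx=L@ex;ly=L@ey;lz=W[...,2]-.08
        m=col&(d>0)&(abs(ly)<.11)&(lz>-.01)&(lz<.2)&(lx>-.12)&(lx<.13)
        a=lx[m]-.07;b=lz[m];rr=np.hypot(a,b);k=(rr>.06)&(rr<.18)
        ang=np.rad2deg(np.arctan2(b[k],-a[k]));
        if k.sum()>20:
            # top face is 7 mm above the hinge plane, underside 1 mm
            print(cam,k.sum(),'theta top-face',np.median(ang-np.rad2deg(np.arcsin(.007/rr[k]))).round(1),'underside',np.median(ang-np.rad2deg(np.arcsin(.001/rr[k]))).round(1))
if __name__=='__main__':
    a=[float(v) for v in sys.argv[1].split(',')]
    if len(sys.argv)>2: theta_est()
    rows(np.linspace(*a[:2],int(a[2])))
E
python3 seq.py=-5 2>/dev/null; python3 seq.py -3.5,4,12
```

```text
t 5.15 tcp [ 0.5306 -0.0872  0.0437] F [-0.04 -0.52 -0.78] gap 0.0003422873205562125 q [-0.864  0.682 -0.536  0.803  1.175  2.646]
[[ 0.592  0.778 -0.21 ]
 [ 0.727 -0.628 -0.277]
 [-0.347  0.012 -0.938]]
[[[-0.251, 0.006, -0.004, 0.0015, 0.0061, -0.0044, 0], [-0.251, 0.006, -0.004, 0.0007, 0.0057, -0.0062, 0], [-0.251, 0.006, -0.004, -0.0001, 0.0054, -0.0079, 0], [-0.251, 0.006, -0.004, -0.0009, 0.0051, -0.0097, 0], [-0.251, 0.006, -0.004, -0.0017, 0.0049, -0.0115, 0], [-0.251, 0.006, -0.004, -0.0025, 0.0046, -0.0132, 0], [-0.251, 0.006, -0.004, -0.0033, 0.0044, -0.015, 0], [-0.251, 0.006, -0.004, -0.0041, 0.0042, -0.0168, 0], [-0.251, 0.006, -0.004, -0.0049, 0.004, -0.0186, 0], [-0.251, 0.006, -0.004, -0.0056, 0.0038, -0.0204, 0], [-0.251, 0.006, -0.004, -0.0064, 0.0037, -0.0223, 0], [-0.251, 0.006, -0.004, -0.0071, 0.0036, -0.0241, 0]]]
```

Call:
step_arm:
  moves:
    - [[-0.1,0.002,-0.002,0.0015,0.0061,-0.0044,0],[-0.18,0.006,-0.004,0.0007,0.0057,-0.0062,0],[-0.251,0.006,-0.004,-0.0001,0.0054,-0.0079,0],[-0.251,0.006,-0.004,-0.0009,0.0051,-0.0097,0],[-0.251,0.006,-0.004,-0.0017,0.0049,-0.0115,0],[-0.251,0.006,-0.004,-0.0025,0.0046,-0.0132,0],[-0.251,0.006,-0.004,-0.0033,0.0044,-0.015,0],[-0.251,0.006,-0.004,-0.0041,0.0042,-0.0168,0]]

```text
clock: 5.95
tcp_pos: [0.5349, -0.0885, 0.0605]
orientation: [0.191, 0.871, 0.442, -0.101]
wrist_force: [2.6, -1.0, -5.5]
finger_gap: 0.0
```

```bash
python3 seq.py 1,9,12
```

```text
t 5.95 tcp [ 0.5349 -0.0885  0.0605] F [ 2.64 -1.02 -5.48] gap 1.891376946963095e-05 q [-0.859  0.661 -0.515  0.851  1.178  2.391]
[[ 0.589  0.808 -0.007]
 [ 0.731 -0.537 -0.421]
 [-0.344  0.243 -0.907]]
[[[0.0, 0.002, 0.001, 0.0005, -0.0001, 0.0002, 0], [0.0, 0.002, 0.001, -0.0004, 0.0002, -0.0018, 0], [0.0, 0.002, 0.001, -0.0012, 0.0005, -0.0037, 0], [0.0, 0.002, 0.001, -0.002, 0.0008, -0.0056, 0], [0.0, 0.002, 0.001, -0.0028, 0.0011, -0.0075, 0], [0.0, 0.002, 0.001, -0.0035, 0.0015, -0.0095, 0], [0.0, 0.002, 0.001, -0.0043, 0.0019, -0.0114, 0], [0.0, 0.002, 0.001, -0.0051, 0.0024, -0.0133, 0], [0.0, 0.002, 0.001, -0.0058, 0.0028, -0.0153, 0], [0.0, 0.002, 0.001, -0.0066, 0.0033, -0.0172, 0], [0.0, 0.002, 0.001, -0.0073, 0.0038, -0.0192, 0], [0.0, 0.002, 0.001, -0.008, 0.0044, -0.0211, 0]]]
```

Call:
step_arm:
  moves:
    - [[0,0.002,0.001,-0.0004,0.0002,-0.0018,0],[0,0.002,0.001,-0.0012,0.0005,-0.0037,0],[0,0.002,0.001,-0.002,0.0008,-0.0056,0],[0,0.002,0.001,-0.0028,0.0011,-0.0075,0],[0,0.002,0.001,-0.0035,0.0015,-0.0095,0],[0,0.002,0.001,-0.0043,0.0019,-0.0114,0],[0,0.002,0.001,-0.0051,0.0024,-0.0133,0],[0,0.002,0.001,-0.0058,0.0028,-0.0153,0],[0,0.002,0.001,-0.0066,0.0033,-0.0172,0],[0,0.002,0.001,-0.0073,0.0038,-0.0192,0],[0,0.002,0.001,-0.008,0.0044,-0.0211,0]]

```text
clock: 7.05
tcp_pos: [0.534, -0.0881, 0.0836]
orientation: [0.191, 0.871, 0.441, -0.1]
wrist_force: [4.1, -2.6, -7.4]
finger_gap: -0.0001
```

```bash
python3 seq.py 10,25,12 v
```

```text
top 2023 theta top-face 8.1 underside 11.3
scene 2161 theta top-face 8.0 underside 11.2
t 7.15 tcp [ 0.5341 -0.0881  0.0837] F [ 4.63 -2.72 -6.07] gap -0.0005095580617885742 q [-0.86   0.62  -0.51   0.9    1.18   2.387]
[[ 0.59   0.807 -0.005]
 [ 0.731 -0.537 -0.42 ]
 [-0.342  0.245 -0.907]]
[[[0.001, -0.0, -0.0, -0.0008, 0.0003, -0.0025, 0], [0.001, -0.0, -0.0, -0.0021, 0.0015, -0.0062, 0], [0.001, -0.0, -0.0, -0.0034, 0.0027, -0.0098, 0], [0.001, -0.0, -0.0, -0.0046, 0.0041, -0.0134, 0], [0.001, -0.0, -0.0, -0.0058, 0.0055, -0.017, 0], [0.001, -0.0, -0.0, -0.0069, 0.0071, -0.0206, 0], [0.001, -0.0, -0.0, -0.008, 0.0087, -0.0242, 0], [0.001, -0.0, -0.0, -0.0091, 0.0104, -0.0278, 0], [0.001, -0.0, -0.0, -0.0101, 0.0123, -0.0314, 0], [0.001, -0.0, -0.0, -0.011, 0.0142, -0.0349, 0], [0.001, -0.0, -0.0, -0.012, 0.0162, -0.0384, 0], [0.001, -0.0, -0.0, -0.0128, 0.0183, -0.0419, 0]]]
```

Call:
step_arm:
  moves:
    - [[0,0,0,-0.0008,0.0003,-0.0025,0],[0,0,0,-0.0021,0.0015,-0.0062,0],[0,0,0,-0.0034,0.0027,-0.0098,0],[0,0,0,-0.0046,0.0041,-0.0134,0],[0,0,0,-0.0058,0.0055,-0.017,0],[0,0,0,-0.0069,0.0071,-0.0206,0],[0,0,0,-0.008,0.0087,-0.0242,0],[0,0,0,-0.0091,0.0104,-0.0278,0],[0,0,0,-0.0101,0.0123,-0.0314,0],[0,0,0,-0.011,0.0142,-0.0349,0],[0,0,0,-0.012,0.0162,-0.0384,0],[0,0,0,-0.0128,0.0183,-0.0419,0]]

```text
clock: 8.35
tcp_pos: [0.5415, -0.0898, 0.13]
orientation: [0.191, 0.871, 0.442, -0.1]
wrist_force: [7.1, -2.1, -11.3]
finger_gap: -0.0004
```

```bash
python3 seq.py 26,44,12 v
```

```text
top 1893 theta top-face 23.2 underside 26.4
scene 2493 theta top-face 23.0 underside 26.3
t 8.45 tcp [ 0.5416 -0.0899  0.1303] F [  7.35  -2.5  -10.81] gap -0.00013953631219883653 q [-0.85   0.545 -0.475  0.988  1.182  2.41 ]
[[ 0.59   0.808 -0.005]
 [ 0.731 -0.536 -0.422]
 [-0.343  0.245 -0.907]]
[[[0.003, 0.001, 0.0, -0.0007, 0.0015, -0.0029, 0], [0.003, 0.001, 0.0, -0.0016, 0.0042, -0.007, 0], [0.003, 0.001, 0.0, -0.0025, 0.007, -0.0111, 0], [0.003, 0.001, 0.0, -0.0032, 0.01, -0.0151, 0], [0.003, 0.001, 0.0, -0.004, 0.0131, -0.019, 0], [0.003, 0.001, 0.0, -0.0046, 0.0163, -0.0229, 0], [0.003, 0.001, 0.0, -0.0052, 0.0196, -0.0267, 0], [0.003, 0.001, 0.0, -0.0056, 0.0231, -0.0304, 0], [0.003, 0.001, 0.0, -0.006, 0.0266, -0.034, 0], [0.003, 0.001, 0.0, -0.0063, 0.0303, -0.0376, 0], [0.003, 0.001, 0.0, -0.0066, 0.0337, -0.0408, 0], [0.003, 0.001, 0.0, -0.0067, 0.0371, -0.0439, 0]]]
```

```bash
cat >> seq.py <<'E'
E
python3 - <<'E'
s=open('seq.py').read()
s=s.replace("""    for th in ths:
        P,M=tgt(th,**k)""","""    n=len(ths);rr=np.linspace(*k.pop('rr',(.163,.163)),n)
    for th,ri in zip(ths,rr):
        P,M=tgt(th,r=ri,**k)""").replace("    rows(np.linspace(*a[:2],int(a[2])))","    rows(np.linspace(*a[:2],int(a[2])),rr=a[3:5])")
s=s.replace("    print(str([out]))","    print(str([out]))\n    F=s['wrist_force'];print('F ex,ey,z',(F@ex).round(2),(F@ey).round(2),F[2].round(2),'norm',np.linalg.norm(F).round(2))")
open('seq.py','w').write(s)
E
python3 seq.py 24,40,12,.158,.151
```

```text
t 8.45 tcp [ 0.5416 -0.0899  0.1303] F [  7.35  -2.5  -10.81] gap -0.00013953631219883653 q [-0.85   0.545 -0.475  0.988  1.182  2.41 ]
[[ 0.59   0.808 -0.005]
 [ 0.731 -0.536 -0.422]
 [-0.343  0.245 -0.907]]
[[[0.003, 0.001, 0.0, 0.0031, 0.002, 0.0044, 0], [0.003, 0.001, 0.0, 0.0025, 0.0046, 0.0012, 0], [0.003, 0.001, 0.0, 0.002, 0.0074, -0.0021, 0], [0.003, 0.001, 0.0, 0.0016, 0.0102, -0.0053, 0], [0.003, 0.001, 0.0, 0.0012, 0.0131, -0.0084, 0], [0.003, 0.001, 0.0, 0.0008, 0.016, -0.0114, 0], [0.003, 0.001, 0.0, 0.0005, 0.019, -0.0144, 0], [0.003, 0.001, 0.0, 0.0003, 0.0221, -0.0173, 0], [0.003, 0.001, 0.0, 0.0002, 0.0253, -0.0201, 0], [0.003, 0.001, 0.0, 0.0001, 0.0285, -0.0229, 0], [0.003, 0.001, 0.0, 0.0001, 0.0318, -0.0256, 0], [0.003, 0.001, 0.0, 0.0001, 0.0352, -0.0281, 0]]]
F ex,ey,z 7.73 -0.66 -10.81 norm 13.3
```

Call:
step_arm:
  moves:
    - [[0,0,0,0.0025,0.0046,0.0012,0],[0,0,0,0.002,0.0074,-0.0021,0],[0,0,0,0.0016,0.0102,-0.0053,0],[0,0,0,0.0012,0.0131,-0.0084,0],[0,0,0,0.0008,0.016,-0.0114,0],[0,0,0,0.0005,0.019,-0.0144,0]]

```text
clock: 9.05
tcp_pos: [0.5571, -0.094, 0.1469]
orientation: [0.192, 0.87, 0.442, -0.101]
wrist_force: [1.8, -5.3, -11.1]
finger_gap: -0.0003
```

```bash
python3 seq.py 34,50,12,.154,.148 v
```

```text
top 1770 theta top-face 31.3 underside 34.6
scene 2615 theta top-face 31.3 underside 34.6
t 9.15 tcp [ 0.5574 -0.0941  0.1473] F [  2.32  -4.65 -10.8 ] gap 4.2344587405396866e-05 q [-0.831  0.527 -0.437  0.999  1.188  2.458]
[[ 0.589  0.808 -0.005]
 [ 0.731 -0.535 -0.424]
 [-0.345  0.246 -0.906]]
[[[0.003, 0.003, 0.001, -0.0003, 0.0024, -0.0034, 0], [0.003, 0.003, 0.001, -0.0005, 0.0055, -0.0063, 0], [0.003, 0.003, 0.001, -0.0006, 0.0087, -0.0092, 0], [0.003, 0.003, 0.001, -0.0007, 0.0119, -0.0119, 0], [0.003, 0.003, 0.001, -0.0008, 0.0153, -0.0146, 0], [0.003, 0.003, 0.001, -0.0007, 0.0185, -0.0171, 0], [0.003, 0.003, 0.001, -0.0006, 0.0215, -0.0193, 0], [0.003, 0.003, 0.001, -0.0005, 0.0246, -0.0215, 0], [0.003, 0.003, 0.001, -0.0003, 0.0278, -0.0236, 0], [0.003, 0.003, 0.001, -0.0001, 0.031, -0.0256, 0], [0.003, 0.003, 0.001, 0.0002, 0.0342, -0.0276, 0], [0.003, 0.003, 0.001, 0.0005, 0.0375, -0.0295, 0]]]
F ex,ey,z 3.37 -3.96 -10.8 norm 11.99
```

Call:
step_arm:
  moves:
    - [[0,0,0,-0.0003,0.0024,-0.0034,0],[0,0,0,-0.0005,0.0055,-0.0063,0],[0,0,0,-0.0006,0.0087,-0.0092,0],[0,0,0,-0.0007,0.0119,-0.0119,0],[0,0,0,-0.0008,0.0153,-0.0146,0],[0,0,0,-0.0007,0.0185,-0.0171,0],[0,0,0,-0.0006,0.0215,-0.0193,0],[0,0,0,-0.0005,0.0246,-0.0215,0],[0,0,0,-0.0003,0.0278,-0.0236,0]]

```text
clock: 10.05
tcp_pos: [0.5785, -0.0979, 0.1755]
orientation: [0.19, 0.871, 0.442, -0.102]
wrist_force: [-8.8, -1.8, -2.6]
finger_gap: -0.0001
```

```bash
python3 seq.py 46,61,12,.151,.146 v
```

```text
top 1420 theta top-face 43.9 underside 47.1
scene 2718 theta top-face 43.8 underside 47.1
t 10.15 tcp [ 0.5787 -0.098   0.1758] F [-8.55 -1.91 -3.68] gap 0.00014607172948777347 q [-0.805  0.5   -0.379  1.026  1.197  2.524]
[[ 0.588  0.809 -0.008]
 [ 0.732 -0.536 -0.421]
 [-0.345  0.242 -0.907]]
[[[-0.0, 0.003, 0.003, -0.0009, 0.0015, -0.0009, 0], [-0.0, 0.003, 0.003, -0.0007, 0.0045, -0.0028, 0], [-0.0, 0.003, 0.003, -0.0005, 0.0075, -0.0047, 0], [-0.0, 0.003, 0.003, -0.0002, 0.0106, -0.0066, 0], [-0.0, 0.003, 0.003, 0.0002, 0.0137, -0.0084, 0], [-0.0, 0.003, 0.003, 0.0005, 0.0168, -0.0101, 0], [-0.0, 0.003, 0.003, 0.001, 0.02, -0.0117, 0], [-0.0, 0.003, 0.003, 0.0014, 0.0231, -0.0133, 0], [-0.0, 0.003, 0.003, 0.0019, 0.0264, -0.0148, 0], [-0.0, 0.003, 0.003, 0.0025, 0.0296, -0.0162, 0], [-0.0, 0.003, 0.003, 0.0031, 0.0329, -0.0175, 0], [-0.0, 0.003, 0.003, 0.0037, 0.0361, -0.0188, 0]]]
F ex,ey,z -7.84 -3.91 -3.68 norm 9.5
```

Call:
step_arm:
  moves:
    - [[0,0,0,-0.0009,0.0015,-0.0014,0],[0,0,0,-0.0007,0.0045,-0.0033,0],[0,0,0,-0.0005,0.0075,-0.0053,0],[0,0,0,-0.0004,0.0104,-0.0073,0],[0,0,0,-0.0002,0.0134,-0.0092,0],[0,0,0,0.0001,0.0164,-0.0111,0],[0,0,0,0.0005,0.0195,-0.0129,0],[0,0,0,0.0009,0.0225,-0.0147,0],[0,0,0,0.0013,0.0257,-0.0164,0],[0,0,0,0.0018,0.0289,-0.018,0],[0,0,0,0.0023,0.0321,-0.0195,0],[0,0,0,0.0029,0.0352,-0.021,0]]

```text
clock: 11.35
tcp_pos: [0.6091, -0.1055, 0.2023]
orientation: [0.19, 0.87, 0.443, -0.101]
wrist_force: [-3.9, 2.5, -7.4]
finger_gap: -0.0002
```

```bash
python3 seq.py 60,71,12,.149,.149 v
```

```text
top 881 theta top-face 59.5 underside 62.6
scene 2501 theta top-face 59.5 underside 62.8
t 11.45 tcp [ 0.6094 -0.1057  0.2026] F [-3.96  1.81 -7.48] gap -0.000263804971108828 q [-0.774  0.491 -0.3    1.037  1.206  2.605]
[[ 0.588  0.809 -0.007]
 [ 0.732 -0.535 -0.421]
 [-0.345  0.242 -0.907]]
[[[0.0, 0.002, 0.003, -0.0013, -0.0024, 0.0012, 0], [0.0, 0.002, 0.003, -0.0009, 0.0, 0.0, 0], [0.0, 0.002, 0.003, -0.0006, 0.0024, -0.0012, 0], [0.0, 0.002, 0.003, -0.0002, 0.0048, -0.0023, 0], [0.0, 0.002, 0.003, 0.0002, 0.0073, -0.0035, 0], [0.0, 0.002, 0.003, 0.0006, 0.0097, -0.0045, 0], [0.0, 0.002, 0.003, 0.001, 0.0122, -0.0056, 0], [0.0, 0.002, 0.003, 0.0015, 0.0147, -0.0066, 0], [0.0, 0.002, 0.003, 0.002, 0.0172, -0.0075, 0], [0.0, 0.002, 0.003, 0.0025, 0.0197, -0.0084, 0], [0.0, 0.002, 0.003, 0.003, 0.0222, -0.0093, 0], [0.0, 0.002, 0.003, 0.0036, 0.0248, -0.0102, 0]]]
F ex,ey,z -4.28 0.81 -7.48 norm 8.66
```

Call:
step_arm:
  moves:
    - [[0,0,0,-0.0006,0.0024,-0.001,0],[0,0,0,-0.0001,0.0048,-0.002,0],[0,0,0,0.0003,0.0073,-0.003,0],[0,0,0,0.0008,0.0097,-0.0038,0],[0,0,0,0.0013,0.0122,-0.0046,0],[0,0,0,0.0019,0.0147,-0.0054,0],[0,0,0,0.0025,0.0172,-0.006,0],[0,0,0,0.0031,0.0197,-0.0067,0],[0,0,0,0.0037,0.0222,-0.0073,0],[0,0,0,0.0044,0.0248,-0.008,0]]

```text
clock: 12.45
tcp_pos: [0.6324, -0.1122, 0.215]
orientation: [0.19, 0.87, 0.443, -0.101]
wrist_force: [-3.2, 2.6, -4.5]
finger_gap: -0.0002
```

```bash
python3 seq.py 71,77,12,.147,.146 v
```

```text
top 465 theta top-face 70.1 underside 73.0
scene 2250 theta top-face 70.0 underside 73.4
t 12.55 tcp [ 0.6326 -0.1125  0.2152] F [-2.37  3.45 -3.  ] gap -0.00020149650390759033 q [-0.753  0.5   -0.243  1.033  1.212  2.66 ]
[[ 0.588  0.809 -0.006]
 [ 0.732 -0.536 -0.421]
 [-0.344  0.244 -0.907]]
[[[0.001, 0.001, 0.002, 0.0002, -0.0005, 0.0003, 0], [0.001, 0.001, 0.002, 0.0005, 0.0008, -0.0, 0], [0.001, 0.001, 0.002, 0.0009, 0.0022, -0.0004, 0], [0.001, 0.001, 0.002, 0.0013, 0.0036, -0.0007, 0], [0.001, 0.001, 0.002, 0.0016, 0.005, -0.001, 0], [0.001, 0.001, 0.002, 0.002, 0.0064, -0.0013, 0], [0.001, 0.001, 0.002, 0.0024, 0.0078, -0.0016, 0], [0.001, 0.001, 0.002, 0.0028, 0.0092, -0.0019, 0], [0.001, 0.001, 0.002, 0.0032, 0.0105, -0.0021, 0], [0.001, 0.001, 0.002, 0.0036, 0.0119, -0.0024, 0], [0.001, 0.001, 0.002, 0.0041, 0.0133, -0.0026, 0], [0.001, 0.001, 0.002, 0.0045, 0.0147, -0.0028, 0]]]
F ex,ey,z -3.13 2.78 -3.0 norm 5.15
```

Call:
step_arm:
  moves:
    - [[0,0,0,0.0009,0.0022,-0.0004,0],[0,0,0,0.0013,0.0036,-0.0007,0],[0,0,0,0.0016,0.005,-0.001,0],[0,0,0,0.002,0.0064,-0.0013,0],[0,0,0,0.0024,0.0078,-0.0016,0],[0,0,0,0.0028,0.0092,-0.0019,0],[0,0,0,0.0028,0.0092,-0.0019,0]]

```text
clock: 13.25
tcp_pos: [0.642, -0.1147, 0.2184]
orientation: [0.191, 0.87, 0.442, -0.1]
wrist_force: [-2.4, 2.3, -4.0]
finger_gap: -0.0001
```

```bash
python3 seq.py 74,80,12,.1465,.1455 v
```

```text
top 315 theta top-face 73.9 underside 76.4
scene 2197 theta top-face 73.8 underside 77.2
t 13.35 tcp [ 0.6418 -0.1146  0.2183] F [-2.62  1.97 -3.91] gap 0.00014674898622547781 q [-0.745  0.505 -0.223  1.026  1.214  2.683]
[[ 0.589  0.808 -0.005]
 [ 0.732 -0.536 -0.421]
 [-0.344  0.244 -0.907]]
[[[0.002, 0.001, 0.002, -0.0005, -0.0023, 0.0005, 0], [0.002, 0.001, 0.002, -0.0001, -0.0009, 0.0003, 0], [0.002, 0.001, 0.002, 0.0003, 0.0005, 0.0, 0], [0.002, 0.001, 0.002, 0.0007, 0.0019, -0.0003, 0], [0.002, 0.001, 0.002, 0.0011, 0.0033, -0.0005, 0], [0.002, 0.001, 0.002, 0.0015, 0.0047, -0.0007, 0], [0.002, 0.001, 0.002, 0.0019, 0.0061, -0.0009, 0], [0.002, 0.001, 0.002, 0.0024, 0.0075, -0.0011, 0], [0.002, 0.001, 0.002, 0.0028, 0.0089, -0.0013, 0], [0.002, 0.001, 0.002, 0.0033, 0.0103, -0.0015, 0], [0.002, 0.001, 0.002, 0.0037, 0.0117, -0.0017, 0], [0.002, 0.001, 0.002, 0.0042, 0.013, -0.0018, 0]]]
F ex,ey,z -3.02 1.28 -3.91 norm 5.1
```

Call:
step_arm:
  moves:
    - [[0,0,0,0.0007,0.0019,-0.0003,0],[0,0,0,0.0011,0.0033,-0.0005,0],[0,0,0,0.0015,0.0047,-0.0007,0],[0,0,0,0.0019,0.0061,-0.0009,0],[0,0,0,0.0024,0.0075,-0.0011,0],[0,0,0,0.0024,0.0075,-0.0011,0]]

```text
clock: 13.95
tcp_pos: [0.6496, -0.1165, 0.2205]
orientation: [0.191, 0.87, 0.442, -0.1]
wrist_force: [-2.4, 2.7, -4.3]
finger_gap: 0.0001
```

```bash
python3 seq.py 77.5,82,10,.146,.145 v
```

```text
top 149 theta top-face 76.1 underside 78.3
scene 2090 theta top-face 77.0 underside 80.3
t 14.05 tcp [ 0.6494 -0.1165  0.2205] F [-2.31  2.19 -2.63] gap 0.00015301146793350405 q [-0.739  0.51  -0.207  1.019  1.215  2.702]
[[ 0.589  0.808 -0.005]
 [ 0.732 -0.536 -0.421]
 [-0.343  0.244 -0.907]]
[[[0.002, 0.001, 0.002, -0.0003, -0.001, 0.0001, 0], [0.002, 0.001, 0.002, 0.0001, 0.0003, -0.0001, 0], [0.002, 0.001, 0.002, 0.0006, 0.0015, -0.0002, 0], [0.002, 0.001, 0.002, 0.001, 0.0028, -0.0003, 0], [0.002, 0.001, 0.002, 0.0014, 0.0041, -0.0005, 0], [0.002, 0.001, 0.002, 0.0019, 0.0054, -0.0006, 0], [0.002, 0.001, 0.002, 0.0023, 0.0067, -0.0007, 0], [0.002, 0.001, 0.002, 0.0027, 0.0079, -0.0007, 0], [0.002, 0.001, 0.002, 0.0032, 0.0092, -0.0008, 0], [0.002, 0.001, 0.002, 0.0036, 0.0105, -0.0009, 0]]]
F ex,ey,z -2.77 1.57 -2.63 norm 4.13
```

Call:
step_arm:
  moves:
    - [[0,0,0,0.0006,0.0015,-0.0002,0],[0,0,0,0.001,0.0028,-0.0003,0],[0,0,0,0.0014,0.0041,-0.0005,0],[0,0,0,0.0019,0.0054,-0.0006,0],[0,0,0,0.0023,0.0067,-0.0007,0],[0,0,0,0.0023,0.0067,-0.0007,0]]

```text
clock: 14.65
tcp_pos: [0.6565, -0.1182, 0.2221]
orientation: [0.191, 0.87, 0.442, -0.1]
wrist_force: [-2.3, 2.0, -2.9]
finger_gap: 0.0001
```

```bash
python3 seq.py 80.5,85,10,.1455,.1445 v
```

```text
top 172 theta top-face 78.3 underside 80.5
scene 1953 theta top-face 79.8 underside 83.2
t 14.75 tcp [ 0.6563 -0.1182  0.2221] F [-3.56  1.48 -2.1 ] gap -0.00014014785804566818 q [-0.733  0.516 -0.192  1.013  1.216  2.718]
[[ 0.589  0.808 -0.005]
 [ 0.732 -0.536 -0.421]
 [-0.343  0.245 -0.907]]
[[[0.002, 0.001, 0.002, -0.0, -0.0002, -0.0, 0], [0.002, 0.001, 0.002, 0.0004, 0.0011, -0.0001, 0], [0.002, 0.001, 0.002, 0.0009, 0.0023, -0.0002, 0], [0.002, 0.001, 0.002, 0.0013, 0.0036, -0.0002, 0], [0.002, 0.001, 0.002, 0.0018, 0.0049, -0.0003, 0], [0.002, 0.001, 0.002, 0.0023, 0.0062, -0.0003, 0], [0.002, 0.001, 0.002, 0.0027, 0.0074, -0.0004, 0], [0.002, 0.001, 0.002, 0.0032, 0.0087, -0.0004, 0], [0.002, 0.001, 0.002, 0.0036, 0.0098, -0.0004, 0], [0.002, 0.001, 0.002, 0.004, 0.0108, -0.0004, 0]]]
F ex,ey,z -3.81 0.59 -2.1 norm 4.39
```

Call:
step_arm:
  moves:
    - [[0,0,0,0.0004,0.0011,-0.0001,0],[0,0,0,0.0009,0.0023,-0.0002,0],[0,0,0,0.0013,0.0036,-0.0002,0],[0,0,0,0.0018,0.0049,-0.0003,0],[0,0,0,0.0023,0.0062,-0.0003,0],[0,0,0,0.0023,0.0062,-0.0003,0]]

```text
clock: 15.35
tcp_pos: [0.6629, -0.1198, 0.2232]
orientation: [0.192, 0.871, 0.442, -0.1]
wrist_force: [-1.2, 1.8, -2.8]
finger_gap: -0.0001
```

```bash
python3 seq.py 82.5,87,10,.145,.144 v
```

```text
top 174 theta top-face 80.9 underside 83.2
scene 1722 theta top-face 82.5 underside 85.8
t 15.45 tcp [ 0.6628 -0.1198  0.2232] F [-2.7   0.59 -2.19] gap 3.7245425673827323e-06 q [-0.727  0.521 -0.179  1.006  1.217  2.733]
[[ 0.589  0.808 -0.004]
 [ 0.732 -0.536 -0.422]
 [-0.343  0.245 -0.907]]
[[[0.003, 0.001, 0.001, -0.0005, -0.0015, 0.0002, 0], [0.003, 0.001, 0.001, -0.0, -0.0002, 0.0001, 0], [0.003, 0.001, 0.001, 0.0005, 0.0011, 0.0001, 0], [0.003, 0.001, 0.001, 0.0009, 0.0023, 0.0001, 0], [0.003, 0.001, 0.001, 0.0013, 0.0034, 0.0001, 0], [0.003, 0.001, 0.001, 0.0017, 0.0044, 0.0001, 0], [0.003, 0.001, 0.001, 0.0022, 0.0055, 0.0001, 0], [0.003, 0.001, 0.001, 0.0026, 0.0065, 0.0001, 0], [0.003, 0.001, 0.001, 0.003, 0.0076, 0.0001, 0], [0.003, 0.001, 0.001, 0.0034, 0.0086, 0.0002, 0]]]
F ex,ey,z -2.76 -0.08 -2.19 norm 3.53
```

Call:
step_arm:
  moves:
    - [[0,0,0,0.0005,0.0011,0.0001,0],[0,0,0,0.0009,0.0023,0.0001,0],[0,0,0,0.0013,0.0034,0.0001,0],[0,0,0,0.0017,0.0044,0.0001,0],[0,0,0,0.0022,0.0055,0.0001,0],[0,0,0,0.0022,0.0055,0.0001,0]]

```text
clock: 16.05
tcp_pos: [0.6688, -0.1213, 0.2239]
orientation: [0.192, 0.871, 0.442, -0.1]
wrist_force: [-2.8, 0.8, -1.6]
finger_gap: 0.0001
```

```bash
python3 seq.py 84.5,89,10,.1445,.1435 v
```

```text
top 174 theta top-face 83.3 underside 85.6
scene 1576 theta top-face 84.8 underside 88.2
t 16.15 tcp [ 0.6687 -0.1212  0.2239] F [-1.81  0.97 -1.21] gap -0.00018401852584720715 q [-0.723  0.527 -0.167  1.     1.218  2.747]
[[ 0.589  0.808 -0.004]
 [ 0.732 -0.536 -0.422]
 [-0.343  0.245 -0.907]]
[[[0.003, 0.001, 0.001, -0.0008, -0.0023, 0.0001, 0], [0.003, 0.001, 0.001, -0.0004, -0.0012, 0.0001, 0], [0.003, 0.001, 0.001, 0.0, -0.0002, 0.0002, 0], [0.003, 0.001, 0.001, 0.0004, 0.0009, 0.0002, 0], [0.003, 0.001, 0.001, 0.0008, 0.0019, 0.0002, 0], [0.003, 0.001, 0.001, 0.0013, 0.0029, 0.0002, 0], [0.003, 0.001, 0.001, 0.0017, 0.004, 0.0003, 0], [0.003, 0.001, 0.001, 0.0021, 0.005, 0.0003, 0], [0.003, 0.001, 0.001, 0.0025, 0.0061, 0.0004, 0], [0.003, 0.001, 0.001, 0.003, 0.0071, 0.0004, 0]]]
F ex,ey,z -1.99 0.51 -1.21 norm 2.39
```

Call:
step_arm:
  moves:
    - [[0,0,0,0.0004,0.0009,0.0002,0],[0,0,0,0.0008,0.0019,0.0002,0],[0,0,0,0.0013,0.0029,0.0002,0],[0,0,0,0.0017,0.004,0.0003,0],[0,0,0,0.0021,0.005,0.0003,0],[0,0,0,0.0021,0.005,0.0003,0]]

```text
clock: 16.75
tcp_pos: [0.6741, -0.1226, 0.2242]
orientation: [0.192, 0.871, 0.442, -0.099]
wrist_force: [-1.1, 0.0, -0.3]
finger_gap: -0.0001
```

```bash
python3 seq.py 86.5,91,10,.144,.143 v
```

```text
top 179 theta top-face 85.5 underside 87.8
scene 1442 theta top-face 87.1 underside 90.5
t 16.85 tcp [ 0.674  -0.1225  0.2242] F [-2.29  0.03 -1.47] gap 0.000288364361312449 q [-0.719  0.532 -0.156  0.994  1.219  2.759]
[[ 0.589  0.808 -0.004]
 [ 0.732 -0.536 -0.422]
 [-0.343  0.246 -0.907]]
[[[0.003, 0.0, 0.001, -0.0012, -0.0032, -0.0, 0], [0.003, 0.0, 0.001, -0.0008, -0.0022, 0.0, 0], [0.003, 0.0, 0.001, -0.0004, -0.0011, 0.0, 0], [0.003, 0.0, 0.001, 0.0, -0.0001, 0.0001, 0], [0.003, 0.0, 0.001, 0.0005, 0.0009, 0.0002, 0], [0.003, 0.0, 0.001, 0.0009, 0.002, 0.0002, 0], [0.003, 0.0, 0.001, 0.0013, 0.003, 0.0003, 0], [0.003, 0.0, 0.001, 0.0018, 0.0041, 0.0004, 0], [0.003, 0.0, 0.001, 0.0022, 0.0051, 0.0005, 0], [0.003, 0.0, 0.001, 0.0026, 0.0061, 0.0006, 0]]]
F ex,ey,z -2.23 -0.52 -1.47 norm 2.73
```

Call:
step_arm:
  moves:
    - [[0,0,0,0.0005,0.0009,0.0002,0],[0,0,0,0.0009,0.002,0.0002,0],[0,0,0,0.0013,0.003,0.0003,0],[0,0,0,0.0018,0.0041,0.0004,0],[0,0,0,0.0022,0.0051,0.0005,0],[0,0,0,0.0022,0.0051,0.0005,0]]

```text
clock: 17.45
tcp_pos: [0.6796, -0.124, 0.2243]
orientation: [0.192, 0.871, 0.442, -0.099]
wrist_force: [-1.3, 0.8, 0.1]
finger_gap: -0.0002
```

```bash
python3 seq.py 89.5,93,8,.144,.143 v
```

```text
top 163 theta top-face 87.8 underside 90.2
scene 1147 theta top-face 89.5 underside 92.8
t 17.55 tcp [ 0.6795 -0.1239  0.2243] F [-1.65  0.45 -1.48] gap 0.00012413942734129668 q [-0.714  0.538 -0.145  0.987  1.219  2.771]
[[ 0.589  0.808 -0.004]
 [ 0.732 -0.536 -0.422]
 [-0.343  0.246 -0.907]]
[[[0.003, 0.0, 0.001, -0.0011, -0.0021, -0.0007, 0], [0.003, 0.0, 0.001, -0.0006, -0.001, -0.0006, 0], [0.003, 0.0, 0.001, -0.0002, -0.0, -0.0005, 0], [0.003, 0.0, 0.001, 0.0003, 0.001, -0.0004, 0], [0.003, 0.0, 0.001, 0.0007, 0.0021, -0.0002, 0], [0.003, 0.0, 0.001, 0.0012, 0.0031, -0.0001, 0], [0.003, 0.0, 0.001, 0.0016, 0.0041, 0.0001, 0], [0.003, 0.0, 0.001, 0.0021, 0.0051, 0.0002, 0]]]
F ex,ey,z -1.71 0.04 -1.48 norm 2.26
```

Call:
step_arm:
  moves:
    - [[0,0,0,0.0004,0.001,0,0],[0,0,0,0.0009,0.002,0.0001,0],[0,0,0,0.0013,0.003,0.0002,0],[0,0,0,0.0018,0.0041,0.0003,0],[0,0,0,0.0022,0.0051,0.0004,0],[0,0,0,0.0022,0.0051,0.0004,0]]

```text
clock: 18.15
tcp_pos: [0.6851, -0.1253, 0.2246]
orientation: [0.192, 0.871, 0.442, -0.099]
wrist_force: [0.4, 0.4, -1.0]
finger_gap: 0.0002
```

```bash
python3 seq.py 92,95,7,.144,.143 v; python3 -c "
from h import *
shot('scene','s5.png')"
```

```text
top 173 theta top-face 90.2 underside 92.5
scene 1111 theta top-face 91.8 underside 95.2
t 18.25 tcp [ 0.685  -0.1253  0.2246] F [-0.54 -0.58 -0.31] gap -0.00010765595109112506 q [-0.71   0.544 -0.134  0.981  1.22   2.783]
[[ 0.589  0.808 -0.003]
 [ 0.732 -0.536 -0.422]
 [-0.342  0.246 -0.907]]
[[[0.004, 0.0, 0.001, -0.0012, -0.002, -0.0011, 0], [0.004, 0.0, 0.001, -0.0008, -0.0009, -0.0009, 0], [0.004, 0.0, 0.001, -0.0003, 0.0001, -0.0007, 0], [0.004, 0.0, 0.001, 0.0002, 0.0011, -0.0005, 0], [0.004, 0.0, 0.001, 0.0007, 0.0021, -0.0003, 0], [0.004, 0.0, 0.001, 0.0012, 0.0031, -0.0001, 0], [0.004, 0.0, 0.001, 0.0017, 0.0041, 0.0001, 0]]]
F ex,ey,z -0.39 -0.69 -0.31 norm 0.85
```

View pics/s5.png

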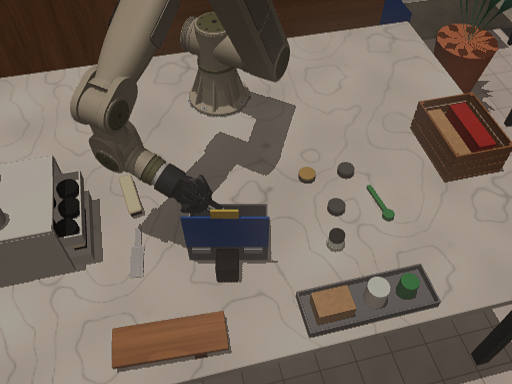

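Call:
step_arm:
  moves:
    - [[0,0,0,0.0004,0.001,0,0],[0,0,0,0.0009,0.002,0.0001,0],[0,0,0,0.0013,0.003,0.0002,0],[0,0,0,0.0013,0.003,0.0002,0]]

```text
clock: 18.7
tcp_pos: [0.6884, -0.1261, 0.2248]
orientation: [0.192, 0.871, 0.442, -0.099]
wrist_force: [-0.1, -0.1, -0.7]
finger_gap: 0.0001
```

```bash
python3 seq.py 93,95,7,.144,.143 v | grep -v '\[\['
```

```text
top 181 theta top-face 91.5 underside 93.8
scene 1074 theta top-face 93.2 underside 96.5
t 18.8 tcp [ 0.6883 -0.126   0.2248] F [-1.09 -0.4  -0.11] gap -0.00014127133982268106 q [-0.708  0.547 -0.127  0.977  1.22   2.791]
 [ 0.732 -0.535 -0.422]
 [-0.342  0.246 -0.907]]
F ex,ey,z -0.96 -0.65 -0.11 norm 1.16
```

Call:
step_arm:
  moves:
    - [[0,0,0,0.0004,0.001,0,0],[0,0,0,0.0009,0.002,0.0001,0],[0,0,0,0.0013,0.003,0.0002,0],[0,0,0,0.0013,0.003,0.0002,0]]

```text
clock: 19.2
tcp_pos: [0.6917, -0.1268, 0.2251]
orientation: [0.192, 0.871, 0.442, -0.099]
wrist_force: [-0.3, 0.4, -0.2]
finger_gap: -0.0001
```

```bash
python3 seq.py 93,95,7,.144,.143 v | grep -v '\[\['
```

```text
top 211 theta top-face 92.8 underside 95.3
scene 1057 theta top-face 94.7 underside 98.0
t 19.3 tcp [ 0.6916 -0.1268  0.2251] F [-0.43  0.09  0.38] gap 3.8572715709092966e-05 q [-0.705  0.55  -0.121  0.973  1.221  2.798]
 [ 0.732 -0.535 -0.422]
 [-0.342  0.247 -0.907]]
F ex,ey,z -0.44 -0.01 0.38 norm 0.58
```

Call:
step_arm:
  moves:
    - [[0,0,0,0.0004,0.001,0,0],[0,0,0,0.0007,0.0015,0.0001,0],[0,0,0,0.0007,0.0015,0.0001,0],[0,0,0,0.0007,0.0015,0.0001,0]]

```text
clock: 19.7
tcp_pos: [0.6933, -0.1271, 0.2251]
orientation: [0.192, 0.871, 0.442, -0.099]
wrist_force: [-0.7, 0.0, 0.4]
finger_gap: -0.0001
```

```bash
for i in 1 2; do python3 seq.py 93,95,7,.144,.143 v | grep -v '\[\['; done
```

```text
top 226 theta top-face 93.4 underside 95.9
scene 999 theta top-face 95.4 underside 98.7
t 19.8 tcp [ 0.6933 -0.1271  0.2251] F [-0.54  0.16 -0.16] gap -2.9816789628295607e-06 q [-0.704  0.552 -0.117  0.971  1.221  2.801]
 [ 0.732 -0.535 -0.422]
 [-0.342  0.247 -0.907]]
F ex,ey,z -0.56 0.02 -0.16 norm 0.59
top 244 theta top-face 93.3 underside 95.8
scene 1029 theta top-face 95.4 underside 98.6
t 19.9 tcp [ 0.6932 -0.1272  0.2251] F [ 0.31  0.32 -0.41] gap 3.666675503399356e-05 q [-0.704  0.552 -0.117  0.971  1.221  2.801]
 [ 0.732 -0.535 -0.422]
 [-0.342  0.247 -0.907]]
F ex,ey,z 0.23 0.38 -0.41 norm 0.61
```

Call:
step_arm:
  moves:
    - [[0,0,0,0.0004,0.001,0,0],[0,0,0,0.0009,0.002,0.0001,0],[0,0,0,0.0011,0.0025,0.0001,0],[0,0,0,0.0011,0.0025,0.0001,0],[0,0,0,0.0011,0.0025,0.0001,0]]

```text
clock: 20.4
tcp_pos: [0.6959, -0.1277, 0.2252]
orientation: [0.192, 0.871, 0.442, -0.099]
wrist_force: [-0.9, 0.1, 0.5]
finger_gap: -0.0002
```

```bash
for i in 1; do python3 seq.py 93,95,7,.144,.143 v | grep -v '\[\['; done
```

```text
top 848 theta top-face 99.9 underside 103.0
scene 598 theta top-face 102.6 underside 105.8
t 20.5 tcp [ 0.6959 -0.1277  0.2252] F [-0.42 -0.51 -0.03] gap -0.00018462890188035595 q [-0.702  0.555 -0.112  0.968  1.221  2.807]
 [ 0.732 -0.535 -0.422]
 [-0.342  0.247 -0.907]]
F ex,ey,z -0.28 -0.6 -0.03 norm 0.66
```

```bash
python3 - <<'E'
from ik import *
s,r=st()
a=s['tcp_pos']
print('back',(r.T@(-.07*ex)).round(4),'back-up',(r.T@(-.12*ex+.06*Z)).round(4))
T=np.array([.4574,.1935,0])
for f in (1,-1):
    _,M=pose(0,0,0,90)
    if f<0: M=M@np.diag([1,-1,-1.])
    q=np.array([0,.5,0,1.,0,0.+1.5*f])
    for P in [T+.15*Z,T+.013*Z,C-.025*ex+.2*Z,C-.025*ex+.02*Z]:
        q,e=ik(P,M,q);print(f,q.round(2),round(e,3))
    print((R.from_matrix(r.T@M).as_rotvec()).round(3))
theta_est()
E
```

```text
t 20.5 tcp [ 0.6959 -0.1277  0.2252] F [-0.42 -0.51 -0.03] gap -0.00018462890188035595 q [-0.702  0.555 -0.112  0.968  1.221  2.807]
[[ 0.59   0.808 -0.003]
 [ 0.732 -0.535 -0.422]
 [-0.342  0.247 -0.907]]
back [-0.0278 -0.0639 -0.0069] back-up [-0.0681 -0.0947 -0.0663]
1 [ 0.1   0.22 -0.33  1.06  0.21  3.14] 0.338
1 [ 0.1   0.37 -0.51  0.72  0.21  3.14] 0.338
1 [-0.28  0.4   0.07  1.24  0.    3.11] 0.0
1 [-0.28  0.53 -0.19  0.84 -0.    3.11] 0.0
[-0.148 -1.148 -0.42 ]
-1 [ 0.24  0.21 -0.32  1.04  0.    0.48] 0.0
-1 [ 0.24  0.36 -0.51  0.7  -0.    0.48] 0.0
-1 [-0.28  0.4   0.07  1.24 -0.   -0.04] 0.0
-1 [-0.28  0.53 -0.19  0.84  0.   -0.04] 0.0
[ 2.457 -0.593  1.621]Traceback (most recent call last):
  File "<stdin>", line 13, in <module>
NameError: name 'theta_est' is not defined
```

```bash
cat >> ik.py <<'E'
MD=R.from_euler('z',.8).as_matrix()@pose(0,0,0,90)[1]
T=np.array([.4574,.1935,0])
E
python3 - <<'E'
from ik import *
s,r=st()
q=np.array([0,.5,0,1.,0,2.])
for P in [T+.15*Z,T+.013*Z,C-.01*ex+.2*Z,C-.01*ex+.02*Z]:
    q,e=ik(P,MD,q);print(q.round(2),round(e,3))
E
```

```text
t 20.5 tcp [ 0.6959 -0.1277  0.2252] F [-0.42 -0.51 -0.03] gap -0.00018462890188035595 q [-0.702  0.555 -0.112  0.968  1.221  2.807]
[[ 0.59   0.808 -0.003]
 [ 0.732 -0.535 -0.422]
 [-0.342  0.247 -0.907]]
[ 0.24  0.21 -0.32  1.04  0.    2.82] 0.0
[ 0.24  0.36 -0.51  0.7  -0.    2.82] 0.0
[-0.28  0.43  0.11  1.25  0.    2.31] 0.0
[-0.28  0.56 -0.15  0.86 -0.    2.31] 0.0
```

Call:
step_arm:
  moves:
    - [[0,0,0,-0.008,-0.018,-0.002,0],[0,0,0,-0.0278,-0.0639,-0.0069,0],[0,0,0,-0.0481,-0.0795,-0.0366,0],[0,0,0,-0.0681,-0.0947,-0.0663,0],[0,0,0,-0.0681,-0.0947,-0.0663,0],[0,0,0,-0.0681,-0.0947,-0.0663,0]]

```text
clock: 21.1
tcp_pos: [0.5795, -0.0994, 0.286]
orientation: [0.193, 0.871, 0.442, -0.099]
wrist_force: [-0.4, -0.8, 0.3]
finger_gap: 0.0002
```

```bash
python3 - <<'E'
from seq import *
theta_est()
shot('scene','s6.png')
rel(T+.15*Z,MD)
E
```

```text
top 988 theta top-face 99.7 underside 103.1
scene 194 theta top-face 101.7 underside 104.1
t 21.25 tcp [ 0.5797 -0.0989  0.2845] F [-0.   -0.5   0.18] gap 2.0254314081396466e-05 q [-0.805  0.378 -0.259  1.27   1.2    2.517]
[[ 0.589  0.808 -0.003]
 [ 0.732 -0.535 -0.422]
 [-0.342  0.247 -0.907]]
REL [-0.842, -0.925, -0.863] [0.188, -0.2884, -0.0011] deg 87.1
```

View pics/s6.png

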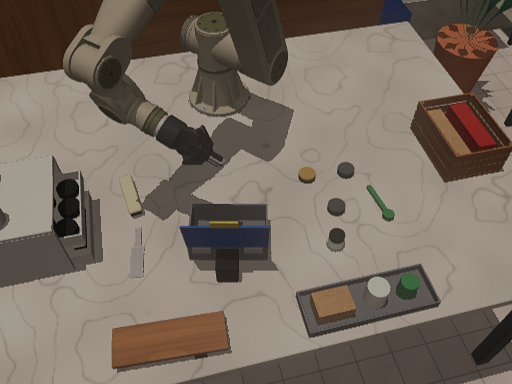

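Call:
step_arm:
  moves:
    - [[-0.084,-0.093,-0.086,0.019,-0.029,0,0.9],[-0.168,-0.185,-0.173,0.038,-0.058,0,0.9],[-0.253,-0.278,-0.259,0.056,-0.087,0,0.9],[-0.337,-0.37,-0.345,0.075,-0.115,0,0.9],[-0.421,-0.463,-0.432,0.094,-0.144,0,0.9],[-0.505,-0.555,-0.518,0.113,-0.173,0,0.9],[-0.589,-0.648,-0.604,0.132,-0.202,0,0.9],[-0.674,-0.74,-0.69,0.15,-0.231,0,0.9],[-0.758,-0.833,-0.777,0.169,-0.26,0,0.9],[-0.842,-0.925,-0.863,0.188,-0.2884,-0.001,0.9],[-0.842,-0.925,-0.863,0.188,-0.2884,-0.001,0.9],[-0.842,-0.925,-0.863,0.188,-0.2884,-0.001,0.9]]

```text
clock: 22.45
tcp_pos: [0.4565, 0.196, 0.1485]
orientation: [0.618, 0.341, 0.62, -0.342]
wrist_force: [0.5, 0.1, 0.2]
finger_gap: 0.0767
```

```bash
python3 - <<'E'
from seq import *
p,d=shot('top','t7.png');W=cloud('top',d)
for n in ('top','scene'):
    if n=='scene': p,d=shot('scene','s7.png');W=cloud('scene',d)
    h=cv2.cvtColor(p,cv2.COLOR_RGB2HSV)
    m=(h[...,0]>8)&(h[...,0]<30)&(h[...,1]>90)&(W[...,2]>.015)&(W[...,2]<.035)&(abs(W[...,0]-.46)<.05)&(abs(W[...,1]-.195)<.05)
    w=W[m]
    if len(w): print(n,len(w),cv2.minEnclosingCircle((w[:,:2]*1000).astype(np.float32)))
rel(T+.012*Z,MD)
E
```

```text
top 56 ((451.273193359375, 183.77938842773438), 20.79315757751465)
scene 184 ((457.842529296875, 193.5478973388672), 29.543420791625977)
t 22.55 tcp [0.4576 0.1933 0.1493] F [ 0.16 -0.37 -0.09] gap 0.07655987784464631 q [ 2.370e-01  2.140e-01 -3.210e-01  1.037e+00  1.000e-03  2.822e+00]
[[-0.001  0.849  0.528]
 [ 0.001  0.528 -0.849]
 [-1.    -0.    -0.001]]
REL [-0.001, -0.001, 0.0] [0.1373, -0.0, -0.0] deg 0.1
```

View pics/s7.png

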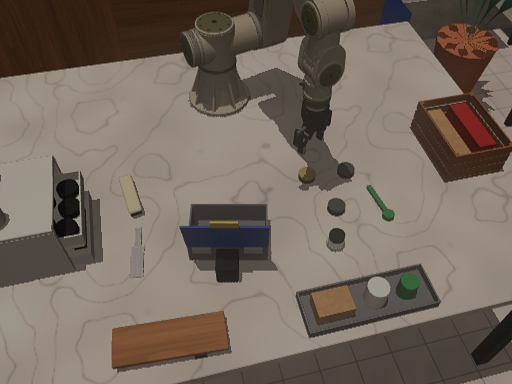

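Call:
step_arm:
  moves:
    - [[0,0,0,0.04,0,0,0.9],[0,0,0,0.08,0,0,0.9],[0,0,0,0.11,0,0,0.9],[0,0,0,0.125,0,0,0.9],[0,0,0,0.135,0,0,0.9],[0,0,0,0.135,0,0,0.9],[0,0,0,0.135,0,0,0.9]]

```text
clock: 23.25
tcp_pos: [0.4584, 0.1926, 0.015]
orientation: [0.617, 0.345, 0.618, -0.344]
wrist_force: [-0.2, 0.0, 0.7]
finger_gap: 0.0773
```

```bash
python3 - <<'E'
from seq import *
print(env.nose_length)
rel(T+.014*Z,MD)
E
```

```text
0.011
t 23.25 tcp [0.4584 0.1926 0.015 ] F [-0.17  0.01  0.66] gap 0.07733071500168982 q [ 2.350e-01  3.570e-01 -5.030e-01  7.100e-01  1.000e-03  2.823e+00]
[[-0.     0.85   0.526]
 [ 0.001  0.526 -0.85 ]
 [-1.     0.001 -0.001]]
REL [-0.003, -0.001, -0.001] [0.0011, -0.0004, -0.0013] deg 0.2
```

Close on the tin gently.

Call:
step_arm:
  moves:
    - [[0,0,0,0.0005,0,0,0.5],[0,0,0,0.0005,0,0,0.45],[0,0,0,0.0005,0,0,0.4],[0,0,0,0.0005,0,0,0.4],[0,0,0,0.0005,0,0,0.4],[0,0,0,0.0005,0,0,0.4],[0,0,0,0.0005,0,0,0.4]]
  force: 30

```text
clock: 23.95
tcp_pos: [0.4597, 0.1928, 0.0161]
orientation: [0.618, 0.345, 0.617, -0.343]
wrist_force: [-0.1, -1.8, 5.6]
finger_gap: 0.0525
```

```bash
python3 - <<'E'
from seq import *
s,r=st()
# lift then over box
P1=C-.01*ex+.2*Z
d=r.T@(P1-s['tcp_pos']);print(d.round(4),R.from_matrix(r.T@MD).as_rotvec().round(3))
q=np.array([0,.5,0,1.,0,2.])
E
```

```text
t 23.95 tcp [0.4597 0.1928 0.0161] F [-0.08 -1.8   5.61] gap 0.05252863828124094 q [ 2.350e-01  3.560e-01 -5.020e-01  7.100e-01  1.000e-03  2.823e+00]
[[ 0.003  0.85   0.526]
 [ 0.002  0.526 -0.85 ]
 [-1.     0.003  0.   ]]
[-0.1839 -0.0142  0.3277] [-0.003  0.    -0.003]
```

Call:
step_arm:
  moves:
    - [[0,0,0,-0.005,0,0,0.4],[0,0,0,-0.02,0,0,0.4],[0,0,0,-0.05,0,0,0.4],[0,0,0,-0.085,0,0,0.4],[0,0,0,-0.12,0,0,0.4],[0,0,0,-0.15,0,0,0.4],[0,0,0,-0.18,0,0,0.4],[0,0,0,-0.184,0,0,0.4]]

```text
clock: 24.75
tcp_pos: [0.4612, 0.1932, 0.2046]
orientation: [0.62, 0.347, 0.615, -0.341]
wrist_force: [1.3, 0.8, -0.8]
finger_gap: 0.0528
```

```bash
python3 - <<'E'
from seq import *
shot('scene','s8.png');shot('top','t8.png')
a=cv2.imread('pics/s8.png')[60:260,160:420];cv2.imwrite('pics/s8b.png',cv2.resize(a,None,fx=3,fy=3))
rel(C-.01*ex+.2*Z,MD)
E
```

```text
t 24.85 tcp [0.4597 0.1928 0.2012] F [ 1.53  0.13 -2.3 ] gap 0.052628179890082935 q [ 2.350e-01  1.780e-01 -2.330e-01  1.154e+00  1.000e-03  2.822e+00]
[[ 0.006  0.85   0.527]
 [ 0.002  0.527 -0.85 ]
 [-1.     0.006  0.001]]
REL [-0.003, 0.001, -0.006] [0.0014, -0.0149, 0.3276] deg 0.4
```

View pics/s8b.png

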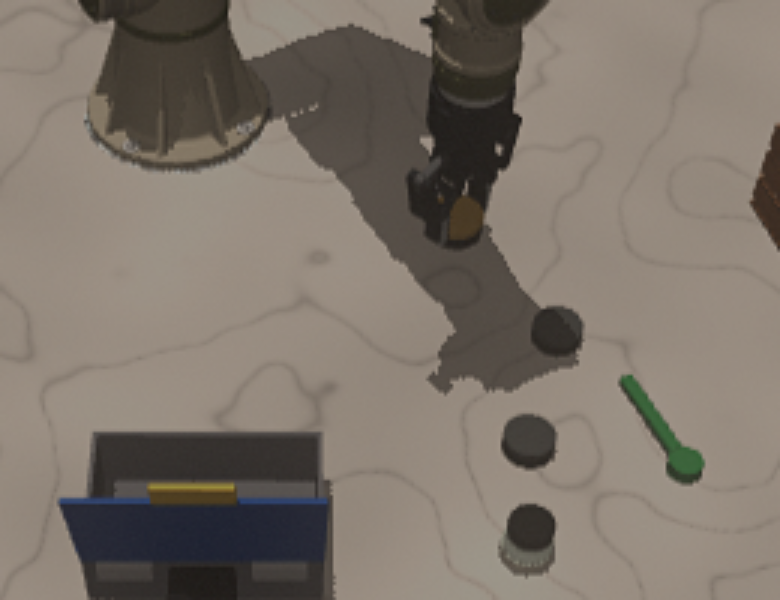

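```bash
python3 - <<'E'
from seq import *
rel(C-.015*ex+.2*Z,MD)
E
```

```text
t 24.85 tcp [0.4597 0.1928 0.2012] F [ 1.53  0.13 -2.3 ] gap 0.052628179890082935 q [ 2.350e-01  1.780e-01 -2.330e-01  1.154e+00  1.000e-03  2.822e+00]
[[ 0.006  0.85   0.527]
 [ 0.002  0.527 -0.85 ]
 [-1.     0.006  0.001]]
REL [-0.003, 0.001, -0.006] [0.0014, -0.0184, 0.324] deg 0.4
```

Call:
step_arm:
  moves:
    - [[0,0,-0.006,0,-0.001,0.02,0.4],[0,0,-0.006,0,-0.003,0.055,0.4],[0,0,-0.006,0,-0.006,0.095,0.4],[0,0,-0.006,0,-0.008,0.135,0.4],[0,0,-0.006,0.001,-0.01,0.175,0.4],[0,0,-0.006,0.001,-0.012,0.215,0.4],[0,0,-0.006,0.001,-0.015,0.255,0.4],[0,0,-0.006,0.001,-0.017,0.29,0.4],[0,0,-0.006,0.001,-0.018,0.314,0.4],[0,0,-0.006,0.001,-0.0184,0.324,0.4],[0,0,-0.006,0.001,-0.0184,0.324,0.4],[0,0,-0.006,0.001,-0.0184,0.324,0.4]]

```text
clock: 26.05
tcp_pos: [0.6137, -0.0913, 0.1994]
orientation: [0.617, 0.344, 0.618, -0.344]
wrist_force: [-0.1, 0.0, -1.2]
finger_gap: 0.0524
```

```bash
python3 - <<'E'
from seq import *
theta_est()
shot('scene','s9.png')
rel(C-.015*ex+.035*Z,MD)
E
```

```text
top 339 theta top-face 99.7 underside 103.0
scene 483 theta top-face 102.5 underside 105.5
t 26.2 tcp [ 0.6142 -0.0909  0.2005] F [-0.13 -0.15 -0.74] gap 0.05261918173999902 q [-0.276  0.416  0.093  1.248 -0.     2.309]
[[ 0.     0.849  0.528]
 [-0.     0.528 -0.849]
 [-1.    -0.     0.   ]]
REL [-0.001, 0.0, 0.0] [0.1655, -0.0003, 0.0015] deg 0.1
```

View pics/s9.png

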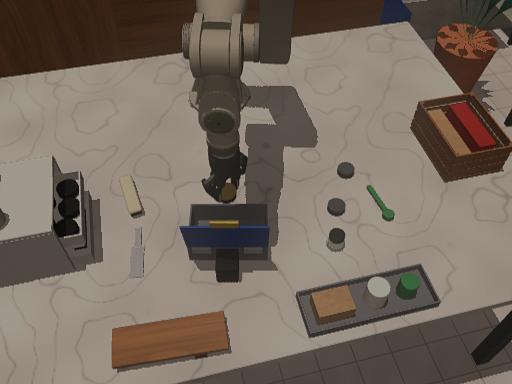

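Call:
step_arm:
  moves:
    - [[0,0,0,0.02,0,0.001,0.4],[0,0,0,0.05,0,0.001,0.4],[0,0,0,0.08,0,0.001,0.4],[0,0,0,0.11,0,0.001,0.4],[0,0,0,0.135,0,0.001,0.4],[0,0,0,0.155,0,0.001,0.4],[0,0,0,0.1655,0,0.001,0.4],[0,0,0,0.1655,0,0.001,0.4],[0,0,0,0.1655,0,0.001,0.4]]

```text
clock: 27.1
tcp_pos: [0.6147, -0.0914, 0.0357]
orientation: [0.618, 0.343, 0.618, -0.343]
wrist_force: [0.3, 0.4, -0.9]
finger_gap: 0.0526
```

```bash
python3 - <<'E'
from seq import *
theta_est()
rel(C-.015*ex+.022*Z,MD)
E
```

```text
top 457 theta top-face 100.0 underside 103.0
scene 500 theta top-face 102.4 underside 105.5
t 27.2 tcp [ 0.6149 -0.0917  0.036 ] F [ 0.36 -0.2  -2.26] gap 0.05249067648662756 q [-2.770e-01  5.320e-01 -1.490e-01  8.890e-01 -1.000e-03  2.308e+00]
[[ 0.001  0.849  0.528]
 [-0.001  0.528 -0.849]
 [-1.     0.     0.001]]
REL [-0.001, 0.001, -0.0] [0.014, -0.0005, 0.0005] deg 0.1
```

Call:
step_arm:
  moves:
    - [[0,0,0,0.002,0,0,0.4],[0,0,0,0.004,0,0,0.4],[0,0,0,0.006,0,0,0.4],[0,0,0,0.008,0,0,0.4],[0,0,0,0.0095,0,0,0.4],[0,0,0,0.011,0,0,0.4],[0,0,0,0.012,0,0,0.4],[0,0,0,0.013,0,0,0.4],[0,0,0,0.0135,0,0,0.4]]

```text
clock: 28.1
tcp_pos: [0.6159, -0.092, 0.0229]
orientation: [0.619, 0.344, 0.617, -0.343]
wrist_force: [4.2, -0.7, 1.5]
finger_gap: 0.0525
```

Call:
step_arm:
  moves:
    - [[0,0,0,0.001,0,0,0.4],[0,0,0,0.0015,0,0,0.4],[0,0,0,0.002,0,0,0.4],[0,0,0,0.002,0,0,0.4]]

```text
clock: 28.5
tcp_pos: [0.6162, -0.0921, 0.0212]
orientation: [0.619, 0.344, 0.617, -0.343]
wrist_force: [3.6, -0.2, 3.6]
finger_gap: 0.0524
```

```bash
python3 - <<'E'
from seq import *
st();shot('top','t10.png')
a=cv2.imread('pics/t10.png')[120:260,220:380];cv2.imwrite('pics/t10b.png',cv2.resize(a,None,fx=4,fy=4))
E
```

```text
t 28.5 tcp [ 0.6162 -0.0921  0.0212] F [ 3.63 -0.18  3.55] gap 0.0524467669802931 q [-0.277  0.547 -0.164  0.856 -0.     2.308]
[[ 0.003  0.849  0.528]
 [-0.001  0.528 -0.849]
 [-1.     0.002  0.003]]
```

View pics/t10b.png

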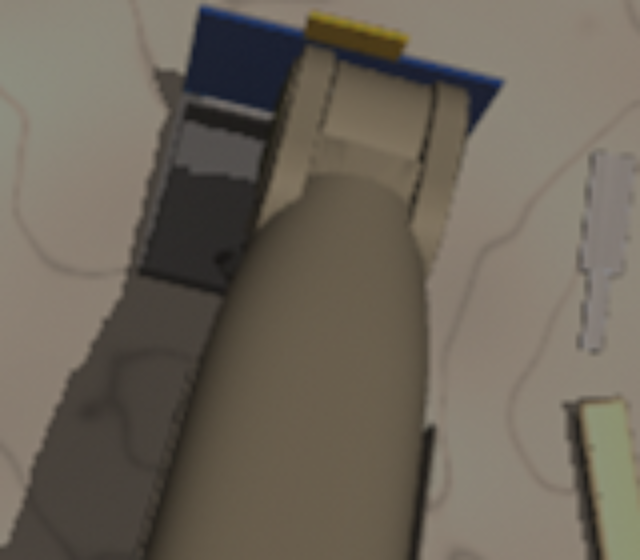

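Call:
step_arm:
  moves:
    - [[0,0,0,0,0,0,0.62],[0,0,0,0,0,0,0.66],[0,0,0,0,0,0,0.72],[0,0,0,0,0,0,0.78],[0,0,0,0,0,0,0.8],[0,0,0,0,0,0,0.8],[0,0,0,0,0,0,0.8]]

```text
clock: 29.25
tcp_pos: [0.6202, -0.0931, 0.023]
orientation: [0.622, 0.345, 0.614, -0.343]
wrist_force: [9.8, -1.8, 2.8]
finger_gap: 0.0681
```

Call:
step_arm:
  moves:
    - [[0,0,0,-0.005,0,0,0.8],[0,0,0,-0.02,0,0,0.8],[0,0,0,-0.045,0,0,0.8],[0,0,0,-0.08,0,0,0.8],[0,0,0,-0.12,0,0,0.8],[0,0,0,-0.16,0,0,0.8],[0,0,0,-0.2,0,0,0.8],[0,0,0,-0.2,0,0,0.8]]

```text
clock: 30.05
tcp_pos: [0.6192, -0.0927, 0.2289]
orientation: [0.624, 0.345, 0.612, -0.342]
wrist_force: [-0.1, 0.8, 0.7]
finger_gap: 0.0685
```

Call:
step_arm:
  moves:
    - [[0,0,0,0,-0.03,-0.02,0.8],[0,0,0,0,-0.06,-0.06,0.8],[0,0,0,0,-0.08,-0.1,0.8],[0,0,0,0,-0.1,-0.14,0.8],[0,0,0,0,-0.11,-0.18,0.8],[0,0,0,0,-0.12,-0.22,0.8],[0,0,0,0,-0.12,-0.22,0.8]]

```text
clock: 30.75
tcp_pos: [0.3952, 0.0334, 0.2228]
orientation: [0.623, 0.343, 0.615, -0.342]
wrist_force: [0.4, -1.7, 0.2]
finger_gap: 0.0684
```

```bash
python3 - <<'E'
from seq import *
theta_est();st()
for n in ['top','scene']:
    p,d=shot(n,n+'11.png');W=cloud(n,d)
    for t in ['tin_center','tin_b','jar','brush','dauber','shoehorn']:
        for o in env.silhouettes(n,t)[:2]:
            m=o['mask']&(d>0)
            if m.sum()<5: continue
            w=W[m];md=np.median(w,0);print(n,t,round(o['confidence'],2),np.round(md,3),'local',((md-C)@ex).round(3),((md-C)@ey).round(3))
    h=cv2.cvtColor(p,cv2.COLOR_RGB2HSV);L=W-C
    m=(h[...,0]>8)&(h[...,0]<30)&(h[...,1]>90)&(abs(L@ex)<.065)&(abs(L@ey)<.1)&(W[...,2]<.06)&(d>0)
    w=W[m]
    if len(w)>20:
        A=np.c_[w[:,:2],np.ones(len(w))];c=np.linalg.lstsq(A,w[:,2],rcond=None)[0]
        print('brass',len(w),w.mean(0).round(4),((w.mean(0)-C)@ex).round(3),((w.mean(0)-C)@ey).round(3),'tilt',np.rad2deg(np.hypot(c[0],c[1])).round(1))
a=cv2.imread('pics/top11.png')[120:260,220:380];cv2.imwrite('pics/t11b.png',cv2.resize(a,None,fx=4,fy=4))
E
```

```text
top 1002 theta top-face 99.7 underside 103.0
scene 154 theta top-face 101.6 underside 103.8
t 30.85 tcp [0.3997 0.0313 0.2236] F [-0.26 -0.62  0.48] gap 0.06813584734139605 q [-0.12  -0.03  -0.405  1.179 -0.003  2.463]
[[ 0.016  0.848  0.529]
 [-0.005  0.53  -0.848]
 [-1.     0.011  0.013]]
top tin_center 0.48 [ 0.616 -0.092  0.029] local -0.013 0.001
top tin_b 0.77 [0.468 0.323 0.024] local -0.257 0.368
top tin_b 0.63 [0.602 0.243 0.024] local -0.108 0.323
top jar 0.59 [0.715 0.195 0.054] local 0.013 0.303
top brush 0.66 [ 0.417 -0.353  0.033] local -0.144 -0.301
top brush 0.39 [0.715 0.195 0.052] local 0.013 0.303
top dauber 0.72 [0.619 0.381 0.015] local -0.125 0.46
top shoehorn 0.6 [ 0.627 -0.356  0.004] local 0.06 -0.253
brass 222 [ 0.6149 -0.0938  0.028 ] -0.015 -0.001 tilt 7.4
scene tin_center 0.7 [ 0.426 -0.357  0.033] local -0.134 -0.302
scene tin_center 0.68 [ 0.629 -0.36   0.004] local 0.063 -0.256
scene tin_b 0.8 [0.606 0.239 0.022] local -0.103 0.319
scene tin_b 0.58 [0.474 0.318 0.022] local -0.25 0.365
scene jar 0.91 [0.732 0.192 0.05 ] local 0.031 0.304
scene brush 0.85 [ 0.426 -0.358  0.033] local -0.135 -0.303
scene dauber 0.71 [0.632 0.378 0.014] local -0.111 0.461
scene dauber 0.32 [ 0.723 -0.12   0.167] local 0.097 -0.0
scene shoehorn 0.78 [ 0.628 -0.36   0.004] local 0.062 -0.256
scene shoehorn 0.52 [ 0.421 -0.358  0.033] local -0.14 -0.304
brass 29 [ 0.5647 -0.1008  0.0048] -0.062 -0.02 tilt 80.9
```

View pics/t11b.png

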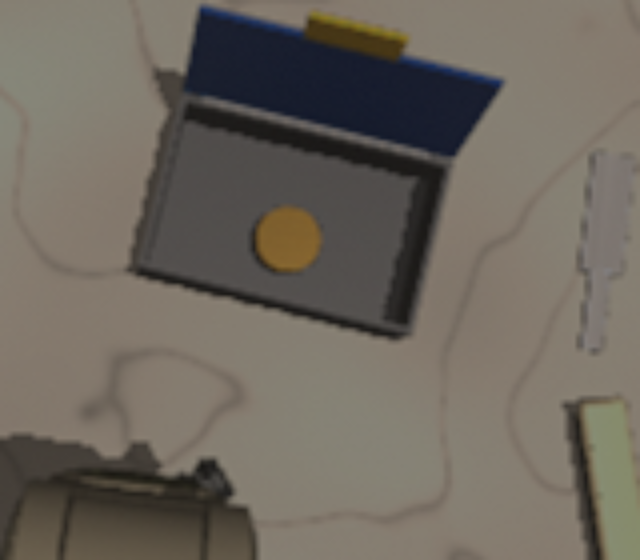

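```bash
python3 - <<'E'
from seq import *
p,d=shot('top','top12.png');W=cloud('top',d);h=cv2.cvtColor(p,cv2.COLOR_RGB2HSV);L=W-C
m=(h[...,0]>8)&(h[...,0]<30)&(h[...,1]>90)&(abs(L@ex)<.065)&(abs(L@ey)<.1)&(W[...,2]<.06)&(d>0)
m=cv2.erode(m.astype(np.uint8),np.ones((3,3)))>0
w=W[m];A=np.c_[w[:,:2],np.ones(len(w))];c=np.linalg.lstsq(A,w[:,2],rcond=None)[0]
print(len(w),np.percentile(w[:,2],[0,50,100]),np.rad2deg(np.hypot(c[0],c[1])))
theta_est();st()
E
```

```text
158 [0.02113551 0.03018221 0.03606158] 1.7665551435639464
top 1001 theta top-face 99.7 underside 103.1
scene 156 theta top-face 101.6 underside 103.9
t 31.7 tcp [0.4012 0.0307 0.2244] F [ 0.1   0.26 -0.55] gap 0.06855933561735002 q [-0.122 -0.029 -0.402  1.179 -0.003  2.464]
[[ 0.018  0.849  0.528]
 [-0.005  0.528 -0.849]
 [-1.     0.013  0.014]]
```

The tin lies flat (1.8° by fit, within noise), and the lid is steady at about 100°. I'm handing it in.

```bash
python3 -c "
from workcell import env
print(env.hand_in())"
```

```text
the job is handed in; nothing more can be done
None
```

I pushed the lid up by its tongue with closed fingers until it tipped over by itself. Then I set the brass-lidded tin on the floor of the box, let go and handed in at about 32 s. `hand_in()` gives no verdict, so whether it passed is not confirmed.

- **Lid:** The push force faded to about zero by roughly 92–95° open. At about 95–96° the lid tipped over and went to roughly 100–102°. It stayed there, untouched, until I handed in.
- **Force:** The highest wrist force I read during the push was about 13–14 N. That was friction near 23° open, against the 20 N limit.
- **Fingers opening in the box:** The wrist read about 10 N sideways at that moment. I could not tell whether the fingers touched the box or the tin.
- **Tin:** It was set down in contact with the floor while still held, at about 4–5 N. It lies about 15 mm in front of the box's centre, with its top at about 29–30 mm, which is resting height.
- **Tilt:** A first fit gave 7.4°, which I put down to edge pixels. A fit on the inner pixels only gave 1.8°.
- **Bystanders:** Every bystander was found within about 6 mm of where it started. The second camera could not see the tin in the box, and its network gave false matches for it, so the tin check rests on the top camera alone.

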